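# Refit a castor wheel to a trolley base

### The arm

A 7-joint arm with a two-finger parallel gripper is mounted at the origin on the work surface. World frame = base frame: x ahead of the robot, y to its left, z up, the work surface at z = 0. Lengths are in m, angles in rad, forces in N, time in s.
With the tool pointing down it reaches from about 0.4 to 0.9 m from the base axis. Payload 5.6 kg.
Tool frame: the origin (TCP) lies between the finger pads; the fingertips stand 17 mm ahead of it and the grasp point (between the pads) lies 2 mm behind it (ctrl.tcp_to_tips is the z of the fingertips in the tool frame, in m); z points along the fingers, y is the direction in which the jaws open and shut (so a half turn about z gives the same grasp; the last joint's range is limited). The gripper opens to 92 mm and grips with 3 to 60 N. Pads are 20 mm wide; open, the fingers measure 128 mm over their backs; the gripper's body (75 mm by 189 mm) begins 69 mm behind the grasp point.
Start: joints at [-0.043, 0.468, -0.012, 1.603, 0.006, 1.071, -0.056], TCP at [0.65, -0, 0.232] pointing down, gripper open.
Joint ranges: [-2.53, 2.53], [-0.31, 2.02], [-1.57, 1.55], [0.28, 2.44], [-1.29, 4.43], [0.15, 1.84], [-2.92, 2.92]. Speed limits (rad/s): [2.57, 2.57, 3.14, 3.14, 3.14, 3.14, 3.14].

### API

Orientations are given as a unit quaternion [x, y, z, w].
In Python, from plant import ctrl gives the robot as it stands.
- The arm moves only by the tool step_arm, never from a script. Its argument "commands" is a list that holds one entry, the list of rows, each a list of 5 numbers: the closure, from 0 (fully open) to 1 (shut), then the shift along the world's x, y, z each as a share of 0.5 m, from -1 to 1, then the turn about the world's z as a share of pi rad, from -1 to 1. A call has 1 to 12 rows; each row is the pose to reach, as a shift and turn from the pose commanded when the call began, turning the shorter way round; what a row does not reach only later rows make up. A row lasts 1/8 s, in which the tool goes at most 62.5 mm and 10.7 degrees, less where a joint would pass 70% of its speed; a pose out of reach is approached as far as the arm can. A call with a number of a shift or a turn outside -1 to 1 is refused whole. A call with a gripper value outside its range is refused whole. The fingers move at their own pace and stop on an object; "squeeze" is the grip in N (left out, the last holds). Time passes only in rows, so rows that repeat a pose let the fingers close. It gives the time, the measured TCP pose, the force and the opening at its end, in the units of the state.
- ctrl.read_state(): the state, without advancing time (a new reading comes with each control period).
- ctrl.grab_frame(name): name is "scene" or "side" or "wrist"; returns the picture (384x512x3 uint8, red, green, blue); there is no depth.
- ctrl.calibration(name): a dict with "fov_y" (degrees; the focal length in pixels is half the picture's height over the tangent of half this angle, whatever the lens; pixels are square), "cx", "cy" (the principal point, pixels), "distortion" ([k1, k2, p1, p2, k3] as OpenCV has them; the pictures are not rectified), "world_from_camera" (4x4, takes a point from camera to world coordinates). Camera axes: x right, y down, z forward; pixel columns grow to the right and rows downward; lengths in m; the calibration is good to about 2 mm. A picture is of the moment at which its call begins: read the wrist's pose just before it. calibration takes no time and is no camera call; for the wrist camera it gives the pose at the moment of the call.
- ctrl.finish_job(): hands the job in, once; it reports no verdict.
Trained networks look in the newest picture that a camera, given by its name, has taken for a name from the list of things; names that differ only in an ending like _2 or _b are one class to them, and where a whole thing is asked for, a point or a joint stands for the part that bears it (a point fixed in the world has none). Each returns a list of dicts, best first, with "score" (0 to 1); they miss things now and then, are a little off and sometimes report something else, mostly with a low value. They report only what shows in the picture. A call takes as long as a camera call.
- ctrl.recognise(camera, target): "box" ([centre column, centre row, width, height] in pixels, round what is visible of it).
The state is a dict: "time": time; "joint_pos": joint angles; "joint_vel": joint speeds; "tau": joint torques, N m; "tool_pos": TCP position; "eef_rot": TCP orientation; "force": force on the tool from outside, world axes, zero at the start; "ft_torque": the same for the moment, N m; "finger_gap": finger opening in m.
Only numpy, scipy, OpenCV 4.12 (cv2) and the standard library are available. Lean on these libraries where they do the work, as an engineer would, in place of code of your own. Each camera call takes 0.05 s, during which the arm holds its last target.

### The job

The trolley base on the bench is jacked up at the corner whose castor fork is empty. Roll the loose castor wheel that stands beside it upright on its tyre along the bench and into that fork until its bore is in line with the axle: keep it rolling on the bench the whole way, do not lift, drag or tip it, do not lean hard on it and do not jam it against the fork. Then gently push the axle by its orange head through the fork and wheel until the head is fully home against its bush, without ramming it, let go of everything, and leave the other things on the bench as they are.

Things in the scene. Friction and masses are not known exactly. Their poses are not given: they have to be found in the camera images.
- wheel_center (a point): centre (half-way up) of the loose wheel standing on its tyre: diameter 125, tyre 32 wide with flat sides from the tread in to radius 46, dished web, hub 35 in diameter and 36 wide, 15 mm through bore; 0.4 to 0.6 kg. x axis: the wheel's axle; z axis: up at the start. It rolls freely, square to its x axis, and stays where it is left.
- wheel: the same wheel (origin at its centre, same axes)
- fork_axle (a point): centre of the empty fork, on its axle line, 62.5 (= wheel radius) above the bench: the wheel's centre must come here. x axis: along the axle, pointing away from the orange head, the way it is pushed; y axis: level, out of the fork's open side, where the wheel waits 105 to 155 away, up to 10 off the middle line and 6 degrees off straight; z up.
- chassis: the trolley base, fixed: open aluminium frame 302 x 405 on three castors and a red screw jack. Origin on the bench under fork_axle, same axes. Near the fork its side rail ends at y = -12 and its front rail at x = -36, both 154 to 182 above the bench; the jack (64 wide at its foot) stands at x = 118, y = -34.
- axle_head (a point): centre of the outer end face of the axle's round orange head (diameter 28, 16 long along the axle); same axes as fork_axle. Drawn back it is 106 from the fork's centre (-x), fully home 53.
- axle_travel (a joint): travel of the axle along fork_axle x: 0 drawn back (nose 1.5 short of the fork's inner face), 0.053 fully home, head against its guide bush. Stays where left (3 N friction). Axle 12 in diameter, nose tapered to 7 over its last 6: it finds the bore, and draws the wheel into line, only if wheel and axle are within about 3 mm.
- axle: the axle itself (origin at its nose)
- table: the bench top
- worn_wheel: worn wheel lying flat, 125 in diameter, 36 high; leave alone
- spanner: spanner lying flat; leave alone
- screwdriver: screwdriver lying flat; leave alone
- grease_tin: blue tin, 70 in diameter, 70 high; leave alone
- lube_spray: yellow bottle with red cap, 52 in diameter, 160 high; leave alone
- tape_roll: roll of brown tape lying flat, 100 in diameter, 25 high; leave alone
- bearing_box: cardboard box 90 x 60 x 45; leave alone
- fork_crown (a point): underside of the fork's crown (51 x 50), 136 above the bench, 48 behind the axle line (y = -48 from fork_axle); the tyre passes 11 under it. From it two cheeks, 4 thick and 28 wide with 43 between their inner faces, slope down to the axle line and end 14 beyond (+y) and 14 below it. Same axes as fork_axle.

How it is judged:
On the way, in this order (a step that is already met when the one before it is completed fails the run):
1. the wheel, upright on its tyre, has rolled through about 70 degrees (angle between wheel_center's own z axis and vertical above 1.2 rad and angle between the x axis of wheel and the x axis of chassis, either way round below 0.3 rad and height (world z) of wheel_center below 0.07 m), for 0.05 s.
2. the wheel stands in the fork, its centre within 6 mm of the axle line, with the axle still drawn back (distance between wheel_center and fork_axle below 0.006 m and value of joint axle_travel below 0.02 m), for 0.1 s.
At the end, for the whole second after the job is handed in: The axle is within 1.5 mm of fully home, the wheel is upright on it between the fork cheeks (centre within 6 mm of the fork's axle centre, axle lines within 0.2 rad) and at rest, and nothing else has been disturbed (value of joint axle_travel above 0.0515 m and distance between wheel_center and fork_axle below 0.006 m and angle between the x axis of wheel and the x axis of chassis, either way round below 0.2 rad and linear speed of wheel below 0.02 m/s); the robot touches nothing.
It fails at once if the wheel is tipped by more than 0.3 rad, lifted more than 8 mm off the bench, or dragged instead of rolled (60 mm of way with less than 0.5 rad of turn, or 100 mm with less than 1.0 rad) (angle between wheel_center's own x axis and vertical below 1.27 rad or angle between wheel_center's own x axis and vertical above 1.87 rad or height (world z) of wheel_center above 0.0705 m or (distance of wheel_center from where it was at the start of the episode above 0.06 m and angle between wheel_center's own z axis and vertical below 0.5 rad) or (distance of wheel_center from where it was at the start of the episode above 0.1 m and angle between wheel_center's own z axis and vertical below 1 rad)).
It fails at once if the wheel is leaned on: more than 30 N between it and the bench (contact force between wheel and table above 30 N).
It fails at once if the wheel is jammed against the fork or the axle forced against the hub: more than 20 N (contact force between wheel and chassis above 20 N).
It fails at once if the axle is rammed: more than 40 N on it from the robot (contact force between any of the fingers, the arm and axle above 40 N).
It fails at once if another thing on the bench is moved more than 15 mm (distance of any of worn_wheel, spanner, screwdriver, grease_tin, lube_spray, tape_roll, bearing_box from where it was at the start of the episode above 0.015 m).
It also fails if it takes over 72 s, if anything falls off the work surface, if the arm or the gripper's body presses on something with over 40 N, if the wrist force passes 120 N, or if a joint passes its speed limit or range.

## Working session

There is one attempt and no reset: what is moved stays moved. The work goes in short steps, Python scripts to look and compute and a tool call to move; the robot and the scene stay as the last step left them, time stands still between calls to the robot, and variables do not carry over. Pictures are saved under pics/ and viewed, and the job is handed in when it is done.

Besides the shell and the picture viewer there is one more tool, called after ">>>" as name(argument=value, ...) on one line, values as JSON. step_arm: Moves the arm, as the interface text tells. Shift numbers are shares of 0.5 m and turn numbers shares of pi rad, none past 1 either way. Its arguments: {"type":"object","properties":{"commands":{"type":"array"},"squeeze":{"type":"number"}},"required":["commands"]}

```bash
ls; mkdir -p pics; python3 - <<'E'
from plant import ctrl
import cv2
print(ctrl.read_state())
for n in ["scene","side","wrist"]:
    f=ctrl.grab_frame(n); cv2.imwrite(f"pics/{n}0.png",f[:,:,::-1]); print(n,ctrl.calibration(n))
    for t in ["wheel","chassis","axle","axle_head","worn_wheel","fork_crown","fork_axle"]:
        try: print(t,[(d['score'],[round(v) for v in d['box']]) for d in ctrl.recognise(n,t)[:3]])
        except Exception as e: print(t,e)
E
```

```text
pics
{'time': 0.0, 'joint_pos': array([-0.04300665,  0.46839508, -0.01161033,  1.60361302,  0.00600321,
        1.07137413, -0.05630052]), 'joint_vel': array([ 1.78770533e-03,  5.86469734e-04,  3.08761287e-04, -2.00113862e-06,
        6.06786197e-04,  1.46252261e-05, -4.03876585e-04]), 'tau': array([-3.39112758e-04, -5.20573139e+01, -1.31628491e-02, -2.43752271e+01,
       -5.67366311e-02,  1.73054746e-02,  1.50106093e-04]), 'tool_pos': array([ 6.49455316e-01, -5.98332652e-05,  2.30633087e-01]), 'eef_rot': array([ 7.07124064e-01,  7.07088953e-01, -6.62186144e-04, -5.75818923e-04]), 'force': array([-0.76653427,  0.20200492,  0.74712113]), 'ft_torque': array([ 0.0101622 ,  0.05242815, -0.02157521]), 'finger_gap': 0.09197190859778641}
scene {'fov_y': 45.97820449216508, 'cx': 247.6895968281817, 'cy': 193.8516547976347, 'distortion': array([-0.0380732,  0.       ,  0.       ,  0.       ,  0.       ]), 'world_from_camera': array([[ 0.31334706,  0.72845083, -0.60923969,  1.34030311],
       [ 0.94952182, -0.23026898,  0.21303641, -0.31726127],
       [ 0.01489755, -0.64524072, -0.76383407, 
[... 1327 characters left out ...]
.        ]), 'world_from_camera': array([[ 9.99999569e-01,  9.27566835e-04,  4.85830159e-05,
         6.49214735e-01],
       [ 9.05512142e-04, -9.61903456e-01, -2.73387858e-01,
         7.73321369e-02],
       [-2.06853339e-04,  2.73387784e-01, -9.61903881e-01,
         3.84339483e-01],
       [ 0.00000000e+00,  0.00000000e+00,  0.00000000e+00,
         1.00000000e+00]])}
wheel [(0.81, [161, 142, 74, 130]), (0.48, [266, 286, 345, 195])]
chassis [(0.71, [330, 6, 50, 10]), (0.65, [264, 284, 346, 200])]
axle [(0.89, [112, 253, 41, 29])]
axle_head [(0.62, [111, 253, 37, 23])]
worn_wheel [(0.79, [331, 5, 50, 10])]
fork_crown [(0.15, [256, 193, 511, 383])]
fork_axle [(0.86, [265, 286, 343, 196])]
```

```bash
python3 - <<'E'
import cv2
for n in ["scene","side"]:
    f=cv2.imread(f"pics/{n}0.png"); cv2.imwrite(f"pics/{n}0z.png",cv2.resize(f[90:390,130:530] if n=="side" else f[100:384,30:430],(800,600 if n=="side" else 568),interpolation=cv2.INTER_CUBIC))
E
```

```text
(no output)
```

View pics/scene0z.png

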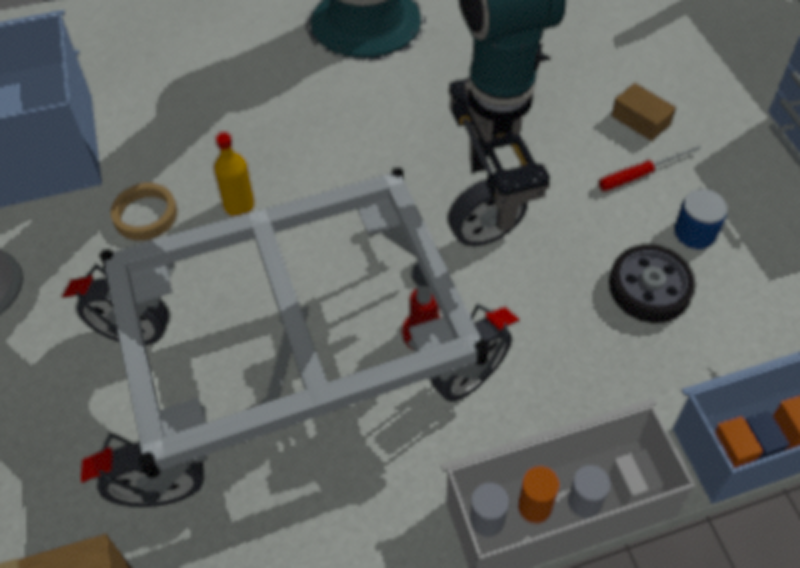

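View pics/side0z.png

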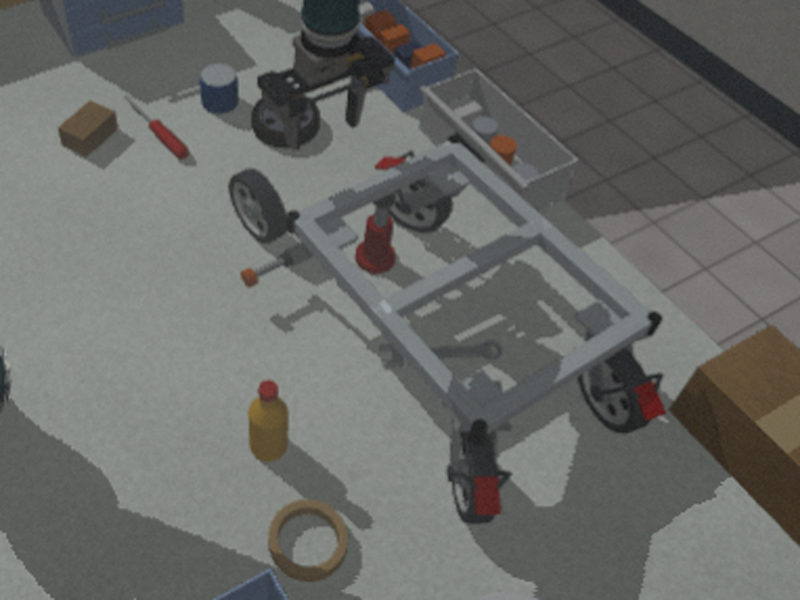

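View pics/wrist0.png

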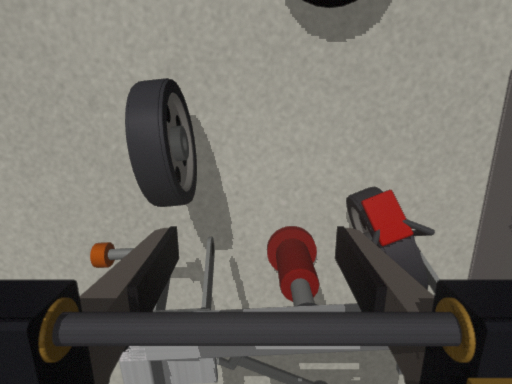

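```bash
cat > h.py <<'E'
import numpy as np, cv2, sys
from plant import ctrl
def K(c):
    f=192/np.tan(np.radians(c['fov_y'])/2); return np.array([[f,0,c['cx']],[0,f,c['cy']],[0,0,1]])
def ray(c,u,v):
    p=cv2.undistortPoints(np.array([[[u,v]]],float),K(c),c['distortion'])[0,0]
    T=c['world_from_camera']; d=T[:3,:3]@np.array([p[0],p[1],1]); return T[:3,3],d/np.linalg.norm(d)
def onz(c,u,v,z):
    o,d=ray(c,u,v); return o+d*(z-o[2])/d[2]
def proj(c,P):
    T=c['world_from_camera'];R=T[:3,:3].T;t=-R@T[:3,3]
    return cv2.projectPoints(np.atleast_2d(np.array(P,float)),cv2.Rodrigues(R)[0],t,K(c),c['distortion'])[0][:,0]
def tri(*cr):
    A=np.zeros((3,3));b=np.zeros(3)
    for c,u,v in cr:
        o,d=ray(c,u,v);M=np.eye(3)-np.outer(d,d);A+=M;b+=M@o
    return np.linalg.solve(A,b)
E
python3 - <<'E'
from h import *
w=ctrl.calibration("wrist");s=ctrl.calibration("side");sc=ctrl.calibration("scene")
print("head",onz(w,99,254,.0625), onz(w,130,254,.0625), tri((w,100,254),(s,255,228)))
print("wheel top ends", onz(w,152,82,.0),onz(w,148,90,.0625))
print(tri((w,163,142),(s,256,192)))
E
```

```text
head [ 0.47383216 -0.0831172   0.0625    ] [ 0.50832985 -0.08309678  0.0625    ] [ 0.48483687 -0.09086937  0.06093413]
wheel top ends [0.52951616 0.10185331 0.        ] [0.54447394 0.09057915 0.0625    ]
[0.5625723  0.03531721 0.06302112]
```

>>> step_arm(commands=[[[0,-0.1,-0.1,0.1,0],[0,-0.18,-0.2,0.1,0],[0,-0.18,-0.2,0.1,0],[0,-0.18,-0.2,0.1,0]]], squeeze=3)

```text
time: 1.7
tool_pos: [0.5598, -0.1011, 0.2822]
eef_rot: [0.708, 0.706, 0.0, 0.0]
force: [0.2, -0.1, -1.4]
finger_gap: 0.0921
```

```bash
python3 - <<'E'
from h import *
f=ctrl.grab_frame("wrist"); cv2.imwrite("pics/w1r.png",f[:,:,::-1]);c=ctrl.calibration("wrist"); np.save("c1.npy",c,allow_pickle=True)
cv2.imwrite("pics/w1.png",cv2.resize(f[:,:,::-1],(800,600),interpolation=cv2.INTER_CUBIC))
E
```

```text
(no output)
```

View pics/w1.png

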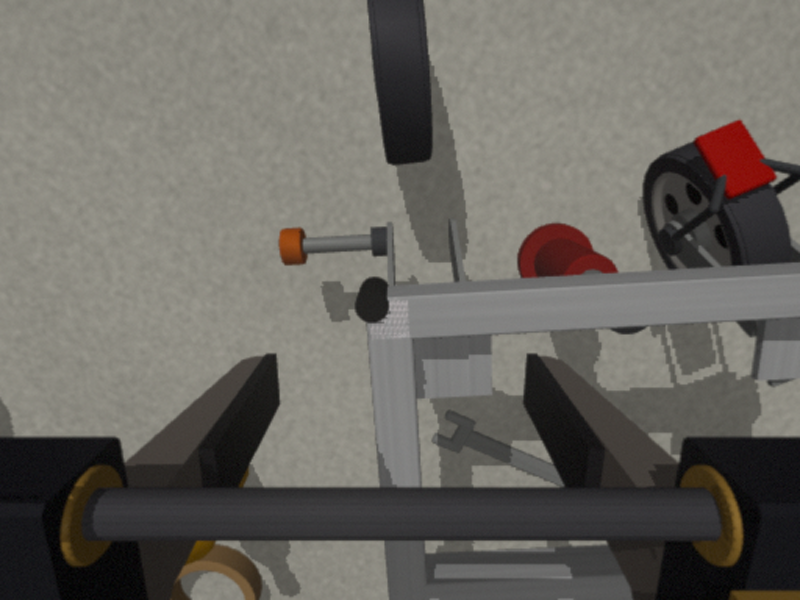

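```bash
python3 - <<'E'
from h import *
f=cv2.imread("pics/w1r.png"); cv2.imwrite("pics/w1c.png",cv2.resize(f[125:225,170:303],(798,600),interpolation=cv2.INTER_CUBIC))
f=cv2.imread("pics/side0.png"); cv2.imwrite("pics/s0c.png",cv2.resize(f[170:250,235:341],(795,600),interpolation=cv2.INTER_CUBIC))
f=ctrl.grab_frame("scene"); cv2.imwrite("pics/sc1r.png",f[:,:,::-1]);cv2.imwrite("pics/sc1c.png",cv2.resize(f[150:250,190:323,::-1],(798,600),interpolation=cv2.INTER_CUBIC))
E
```

```text
(no output)
```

View pics/w1c.png

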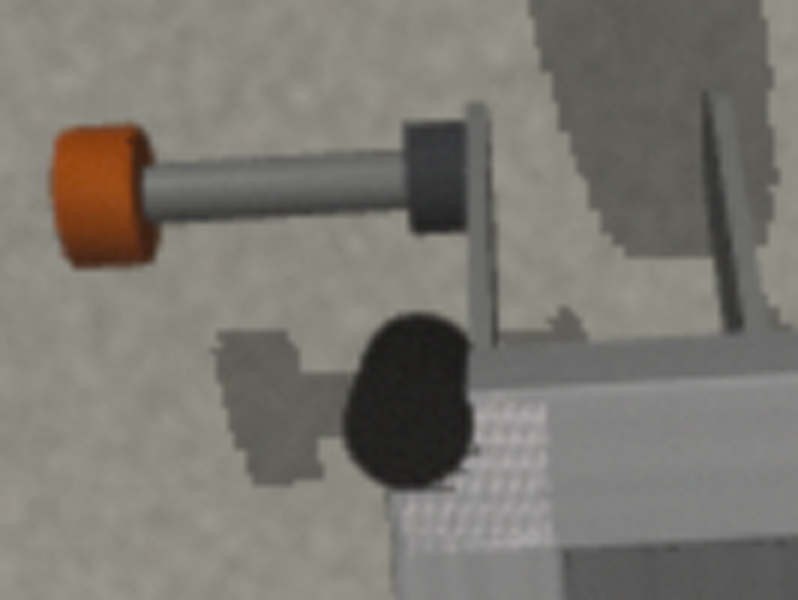

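View pics/s0c.png

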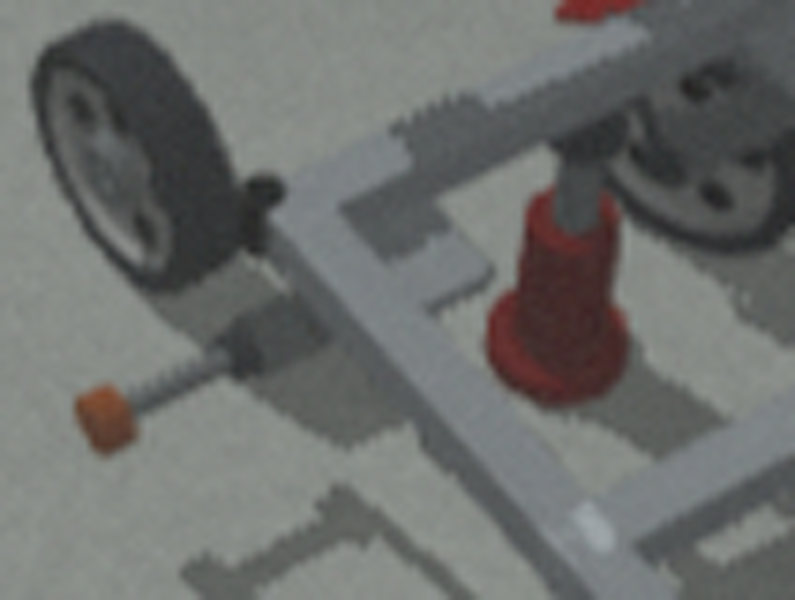

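View pics/sc1c.png

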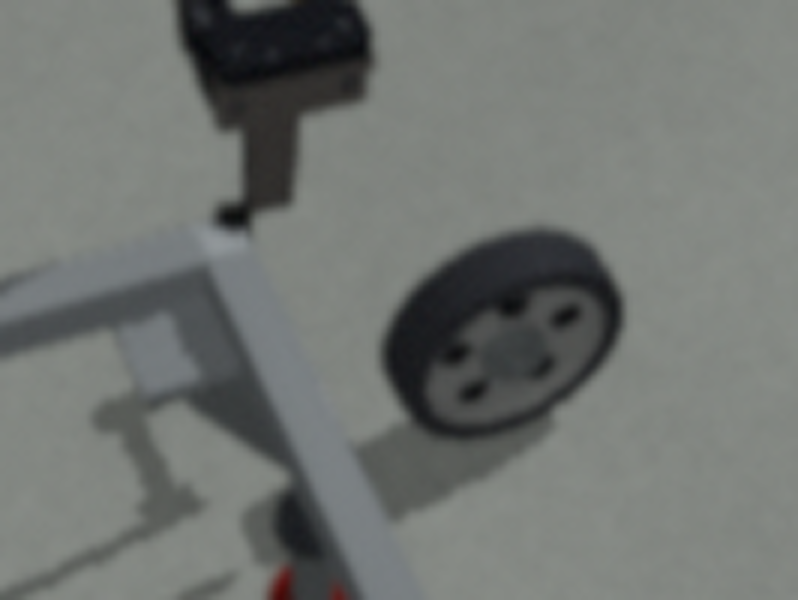

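```bash
cat > fit.py <<'E'
from h import *
from scipy.optimize import least_squares
c=np.load("c1.npy",allow_pickle=True).item()
def world(p,L):
    x,y,a=p; L=np.atleast_2d(L); ca,sa=np.cos(a),np.sin(a)
    return np.c_[x+ca*L[:,0]-sa*L[:,1], y+sa*L[:,0]+ca*L[:,1], L[:,2]]
t=np.linspace(0,2*np.pi,361)
def circ(x,r): return np.c_[np.full_like(t,x),r*np.cos(t),.0625+r*np.sin(t)]
o=np.array([170,125]); s=6.
P=lambda u,v: np.array([u+.5,v+.5])/s+o-.5
def pred(p):
    out=[]
    for x in (-.106,-.090):
        q=proj(c,world(p,circ(x,.014))); out+= [q[:,1].min(),q[:,1].max(), q[q[:,1].argmax(),0]]
    # axle centreline rows at cols
    a=proj(c,world(p,[[-.089,0,.0625],[-.04,0,.0625]]))
    for u in (160,390):
        U=P(u,0)[0]; out.append(a[0,1]+(a[1,1]-a[0,1])*(U-a[0,0])/(a[1,0]-a[0,0]))
    return np.array(out)
obs=np.array([P(0,127)[1],P(0,267)[1],P(75,0)[0],P(0,125)[1],P(0,263)[1],P(150,0)[0],P(0,193)[1],P(0,182)[1]])
if __name__=="__main__":
    r=least_squares(lambda p:pred(p)-obs,[.585,-.09,0],loss='soft_l1'); print(r.x,np.degrees(r.x[2]),(r.fun).round(2))
    p=r.x; np.save("p.npy",p)
    im=cv2.resize(cv2.imread("pics/w1r.png"),None,fx=2,fy=2)
    def dl(L,col=(0,255,0)):
        q=(proj(c,world(p,L))*2+.5).astype(int); cv2.polylines(im,[q.reshape(-1,1,2)],False,col,1)
    dl(circ(-.106,.014));dl(circ(-.09,.014))
    for z in(.154,.182): dl([[.24,-.012,z],[-.036,-.012,z],[-.036,-.2,z]],(0,0,255))
    for x in(-.0255,-.0215,.0215,.0255): dl([[x,.014,.0765],[x,.014,.0485]],(255,0,0))
    cv2.imwrite("pics/fit1.png",im[200:560,300:1024])
E
python3 fit.py
```

```text
[ 0.5763521  -0.07686087  0.04978739] 2.8526071950163083 [-0.21  0.35 -0.49 -0.54  0.36  0.48  0.04  0.  ]
```

View pics/fit1.png

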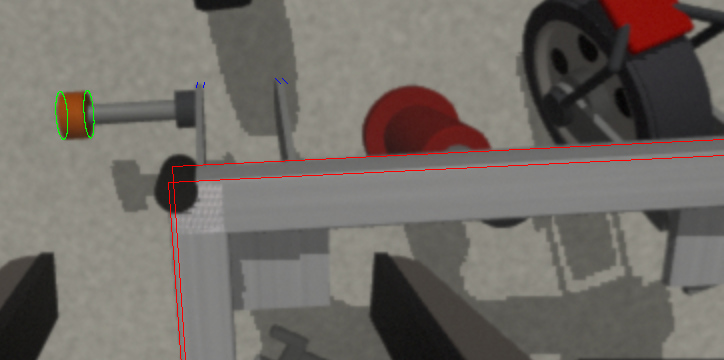

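>>> step_arm(commands=[[[0,0,0.06,0,0],[0,0,0.12,0,0],[0,0,0.12,0,0],[0,0,0.12,0,0]]])

```text
time: 2.3
tool_pos: [0.5604, -0.0397, 0.281]
eef_rot: [0.707, 0.708, -0.0, -0.0]
force: [-0.4, -0.3, -0.3]
finger_gap: 0.092
```

```bash
python3 - <<'E'
from h import *
from fit import world,P,c
p=np.load("p.npy")
for z in(.154,.182,.19,.2):
    w1=onz(c,*P(408,428),z); e=onz(c,*P(344,420),z); w2=onz(c,*P(416,372),z)
    ca,sa=np.cos(p[2]),np.sin(p[2]);loc=lambda w:(np.array([[ca,sa],[-sa,ca]])@(w[:2]-p[:2])*1000).round(1)
    print(z,loc(w1),loc(e),loc(w2))
f=ctrl.grab_frame("wrist"); cv2.imwrite("pics/w2r.png",f[:,:,::-1]);c=ctrl.calibration("wrist"); np.save("c2.npy",c,allow_pickle=True)
cv2.imwrite("pics/w2.png",cv2.resize(f[:,:,::-1],(800,600),interpolation=cv2.INTER_CUBIC))
E
```

```text
0.154 [-35.2 -24.3] [-44.9 -22.5] [-33.4 -15.5]
0.182 [-33.1 -16.3] [-41.9 -14.7] [-31.5  -8.4]
0.19 [-32.5 -14. ] [-41.  -12.5] [-30.9  -6.4]
0.2 [-31.8 -11.2] [-39.9  -9.7] [-30.3  -3.8]
```

View pics/w2.png

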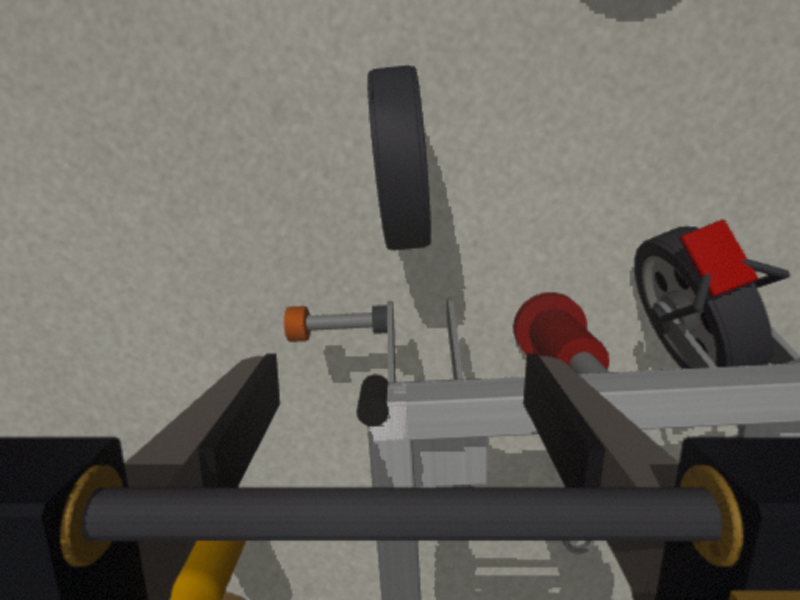

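```bash
cat > wfit.py <<'E'
from h import *
from scipy.optimize import minimize
import sys
def hull(c,q,S=4):
    x,y,a=q;t=np.linspace(0,2*np.pi,120);L=[]
    for xx,r in((-.016,.0605),(.016,.0605),(-.0135,.0625),(.0135,.0625),(-.018,.0175),(.018,.0175)): L.append(np.c_[np.full_like(t,xx),r*np.cos(t),.0625+r*np.sin(t)])
    L=np.vstack(L);W=np.c_[x+np.cos(a)*L[:,0]-np.sin(a)*L[:,1],y+np.sin(a)*L[:,0]+np.cos(a)*L[:,1],L[:,2]]
    return cv2.convexHull(proj(c,W).astype(np.float32))[:,0]
def fitw(img,c,q0,thr=78,name=None):
    g=cv2.cvtColor(img,cv2.COLOR_BGR2GRAY)
    h0=hull(c,q0); x0,y0=(h0.min(0)-12).astype(int).clip(0);x1,y1=(h0.max(0)+12).astype(int)
    S=6; sub=cv2.resize(g[y0:y1,x0:x1],None,fx=S,fy=S,interpolation=cv2.INTER_LINEAR)
    m=(sub<thr).astype(np.uint8)
    n,l,st,_=cv2.connectedComponentsWithStats(m); k=1+st[1:,4].argmax(); m=(l==k).astype(np.uint8)
    hh=cv2.convexHull(cv2.findContours(m,cv2.RETR_EXTERNAL,cv2.CHAIN_APPROX_NONE)[0][0]); m=cv2.fillPoly(m,[hh],1)
    def cost(v):
        h=(hull(c,v*np.array([.01,.01,.1]))-[x0,y0]+.5)*S-.5
        mm=np.zeros_like(m);cv2.fillPoly(mm,[np.round(h*16).astype(np.int32)],1,shift=4); return np.sum(mm!=m)/S/S
    v=np.array(q0)/[.01,.01,.1]
    for k in range(2): r=minimize(cost,v,method='Nelder-Mead',options=dict(initial_simplex=v+np.vstack([np.zeros(3),np.eye(3)*.7]),xatol=1e-3,fatol=.02));v=r.x
    q=v*[.01,.01,.1]
    if name:
        o=cv2.cvtColor(sub,cv2.COLOR_GRAY2BGR);cv2.polylines(o,[((hull(c,q)-[x0,y0]+.5)*S).astype(int).reshape(-1,1,2)],True,(0,255,0),1);cv2.polylines(o,[hh],True,(0,0,255),1)
        f=min(800/o.shape[1],600/o.shape[0],1);cv2.imwrite(name,cv2.resize(o,None,fx=f,fy=f))
    return q,r.fun
def loc(p,q):
    ca,sa=np.cos(p[2]),np.sin(p[2]); d=np.array([[ca,sa],[-sa,ca]])@(np.array(q[:2])-p[:2]); return d*1000,np.degrees(q[2]-p[2])
E
python3 - <<'E'
from wfit import *
p=np.load("p.npy");c=np.load("c2.npy",allow_pickle=True).item()
im=cv2.imread("pics/w2r.png")
g=cv2.cvtColor(im,cv2.COLOR_BGR2GRAY);print(g[100,225:300:4])
for thr in(70,78,86):
  q,f=fitw(im,c,[.565,.035,.07],thr,"pics/wf2.png");print(q,f,loc(p,q))
c1=np.load("c1.npy",allow_pickle=True).item()
print("bumper",tri((c1,170+408/6,125+428/6),(c,372/1.5625,409/1.5625)),tri((c1,170+416/6,125+372/6),(c,375/1.5625,388/1.5625)))
E
```

```text
[139 141 144 142  51  53  53  52  52  55  51  49  87  95 139 146 145 139
 140]
[0.55894113 0.03755024 0.10597438] 95.47222222222223 (array([-11.69552027, 115.13581957]), np.float64(3.219277520635863))
[0.55899755 0.03756509 0.10059734] 49.361111111111114 (array([-11.63842846, 115.14784827]), np.float64(2.911195597409686))
[0.55892776 0.03749429 0.1033151 ] 55.80555555555555 (array([-11.71165896, 115.08060675]), np.float64(3.0669119792174055))
bumper [ 0.54409514 -0.09402044  0.18584781] [ 0.54436723 -0.09184673  0.16378755]
```

View pics/wf2.png

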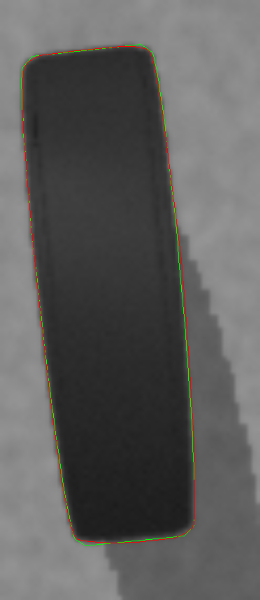

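```bash
python3 - <<'E'
from h import *
for n in("side","scene"):
    f=ctrl.grab_frame(n)[:,:,::-1];cv2.imwrite(f"pics/{n}2r.png",f);c=ctrl.calibration(n);s=ctrl.read_state();u=proj(c,s['tool_pos']+[0,0,.06])[0].astype(int);print(n,u)
    a,b=max(u[1]-50,0),max(u[0]-66,0);cv2.imwrite(f"pics/{n}2c.png",cv2.resize(f[a:a+100,b:b+132],(792,600),interpolation=cv2.INTER_CUBIC))
E
```

```text
side [265 143]
scene [250 143]
```

View pics/side2c.png

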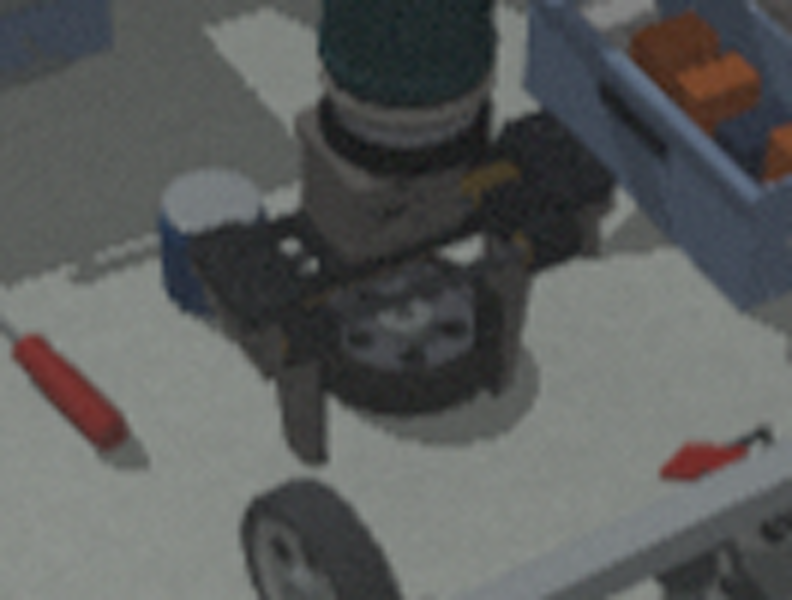

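View pics/scene2c.png

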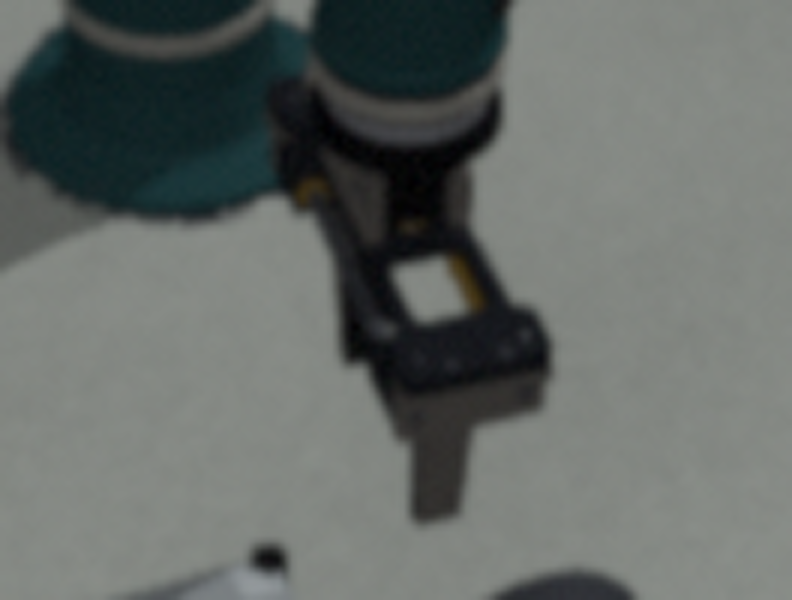

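```bash
cat > ov.py <<'E'
from h import *
import fit
def overlay(img,c,p,name,box,S=4,tr=0):
    im=cv2.resize(img,None,fx=S,fy=S,interpolation=cv2.INTER_CUBIC)
    def dl(L,col=(0,255,0)):
        q=((proj(c,fit.world(p,L))+.5)*S-.5).astype(int); cv2.polylines(im,[q.reshape(-1,1,2)],False,col,1)
    dl(fit.circ(-.106+tr,.014));dl(fit.circ(-.09+tr,.014))
    dl(np.array([[-.09+tr,0,.0685],[-.04,0,.0685]]))
    for y in(-.006,.006): dl(np.array([[-.09+tr,y,.0625],[-.04,y,.0625]]))
    for z in(.154,.182): dl([[.24,-.012,z],[-.036,-.012,z],[-.036,-.2,z]],(0,0,255))
    for x in(-.0255,-.0215,.0215,.0255): dl([[x,.014,.0725],[x,.014,.0485]],(255,0,0))
    x0,y0,x1,y1=np.array(box)*S; cv2.imwrite(name,im[y0:y1,x0:x1])
E
python3 - <<'E'
from ov import *
p=np.load("p.npy")
overlay(cv2.imread("pics/w2r.png"),np.load("c2.npy",allow_pickle=True).item(),p,"pics/ov2.png",(175,180,375,290))
overlay(cv2.imread("pics/w1r.png"),np.load("c1.npy",allow_pickle=True).item(),p,"pics/ov1.png",(170,120,370,230))
overlay(cv2.imread("pics/side0.png"),ctrl.calibration("side"),p,"pics/ovs.png",(240,150,400,270))
E
```

```text
(no output)
```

View pics/ov2.png

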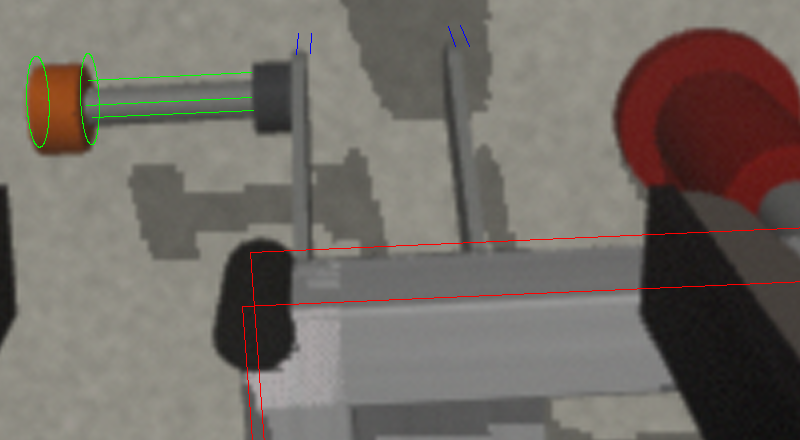

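View pics/ov1.png

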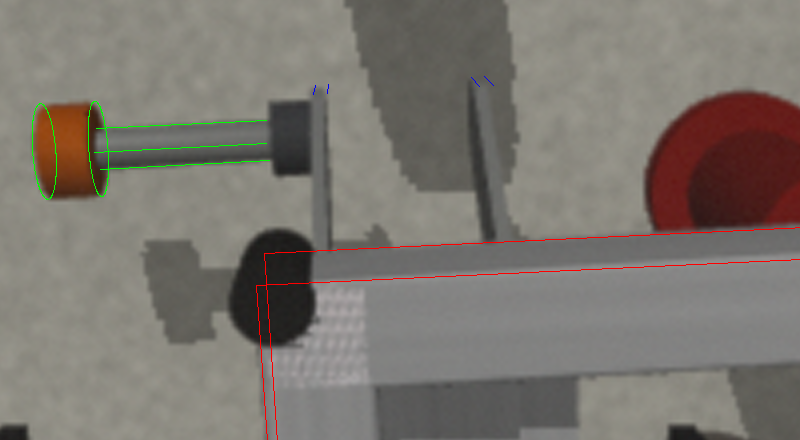

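View pics/ovs.png

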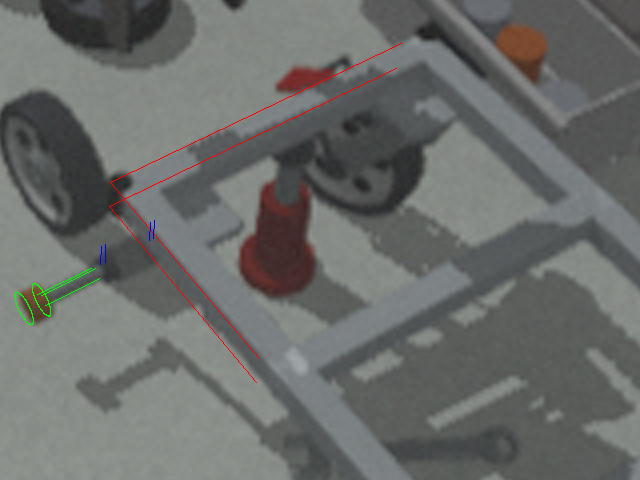

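```bash
cat > hfit.py <<'E'
from h import *
import fit
from scipy.optimize import minimize
def fith(img,c,p0,tr=0,yawfix=None,S=6):
    hsv=cv2.cvtColor(img,cv2.COLOR_BGR2HSV)
    q=proj(c,fit.world(p0,[[-.098+tr,0,.0625]]))[0]; x0,y0=(q-22).astype(int).clip(0);x1,y1=x0+44,y0+44
    sub=cv2.resize(img[y0:y1,x0:x1],None,fx=S,fy=S,interpolation=cv2.INTER_LINEAR);hv=cv2.cvtColor(sub,cv2.COLOR_BGR2HSV)
    m=((hv[...,0]>3)&(hv[...,0]<18)&(hv[...,1]>110)).astype(np.uint8)
    n,l,st,_=cv2.connectedComponentsWithStats(m);m=(l==1+st[1:,4].argmax()).astype(np.uint8)
    hh=cv2.convexHull(cv2.findContours(m,cv2.RETR_EXTERNAL,cv2.CHAIN_APPROX_NONE)[0][0]);m=cv2.fillPoly(m*0,[hh],1)
    def mask(p):
        h=cv2.convexHull(proj(c,fit.world(p,np.vstack([fit.circ(-.106+tr,.014),fit.circ(-.09+tr,.014)]))).astype(np.float32))[:,0]
        h=(h-[x0,y0]+.5)*S-.5;mm=np.zeros_like(m);cv2.fillPoly(mm,[np.round(h*16).astype(np.int32)],1,shift=4);return mm
    f=lambda v:np.sum(mask([v[0]/100,v[1]/100,p0[2]])!=m)/S/S
    v=np.array(p0[:2])*100
    for k in range(2): r=minimize(f,v,method='Nelder-Mead',options=dict(initial_simplex=v+np.array([[0,0],[.5,0],[0,.5]]),xatol=1e-3,fatol=.02));v=r.x
    return np.array([v[0]/100,v[1]/100,p0[2]]),r.fun
E
python3 - <<'E'
from hfit import *; from ov import overlay
p=np.load("p.npy");c1=np.load("c1.npy",allow_pickle=True).item();c2=np.load("c2.npy",allow_pickle=True).item()
print(fith(cv2.imread("pics/w1r.png"),c1,p)); q,f=fith(cv2.imread("pics/w2r.png"),c2,p);print(q,f)
overlay(cv2.imread("pics/w2r.png"),c2,q,"pics/ov2b.png",(175,180,375,290))
for n in("side","scene"):
  try:print(n,fith(cv2.imread(f"pics/{n}2r.png"),ctrl.calibration(n),p))
  except Exception as e: print(n,e)
w=ctrl.calibration("wrist");print(w['world_from_camera'][:3,3]-c2['world_from_camera'][:3,3])
E
```

```text
(array([ 0.57679665, -0.07726708,  0.04978739]), np.float64(68.80555555555556))
[ 0.57572507 -0.07967095  0.04978739] 70.11111111111111
side (array([ 0.57758368, -0.07431166,  0.04978739]), np.float64(31.88888888888889))
scene attempt to get argmax of an empty sequence
[-0.00010641 -0.00052483  0.00021599]
```

View pics/ov2b.png

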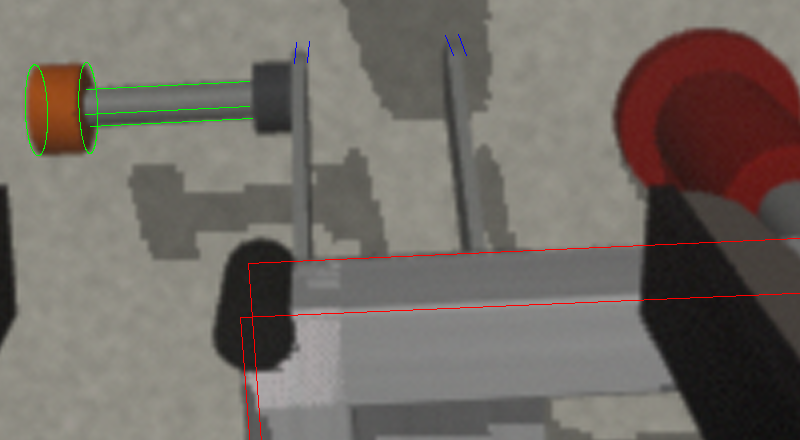

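>>> step_arm(commands=[[[0,0,0.08,-0.05,0.02],[0,-0.002,0.155,-0.1,0.0325],[0,-0.002,0.155,-0.16,0.0325],[0,-0.002,0.155,-0.22,0.0325],[0,-0.002,0.155,-0.3,0.0325],[0,-0.002,0.155,-0.37,0.0325],[0,-0.002,0.155,-0.42,0.0325],[0,-0.002,0.155,-0.434,0.0325],[0,-0.002,0.155,-0.434,0.0325]]], squeeze=3)

```text
time: 3.58
tool_pos: [0.5593, 0.037, 0.0647]
eef_rot: [0.67, 0.742, -0.0, 0.0]
force: [0.1, 0.1, 0.5]
finger_gap: 0.0919
```

```bash
cat > look.py <<'E'
from h import *
def look(n,name):
    s=ctrl.read_state();c=ctrl.calibration(n);f=np.ascontiguousarray(ctrl.grab_frame(n)[:,:,::-1]);cv2.imwrite(f"pics/{name}r.png",f);np.save(f"{name}.npy",c,allow_pickle=True)
    cv2.imwrite(f"pics/{name}.png",cv2.resize(f,(800,600),interpolation=cv2.INTER_CUBIC));return f,c,s
E
python3 - <<'E'
from look import *
look("wrist","w3");f,c,s=look("side","s3");print(s['tool_pos'],s['eef_rot'],s['time'])
cv2.imwrite("pics/s3c.png",cv2.resize(f[130:230,200:332],(792,600),interpolation=cv2.INTER_CUBIC))
E
```

```text
[0.55971469 0.03720336 0.06535958] [6.70324210e-01 7.42068077e-01 4.39518044e-04 4.78577846e-04] 3.625
```

View pics/w3.png

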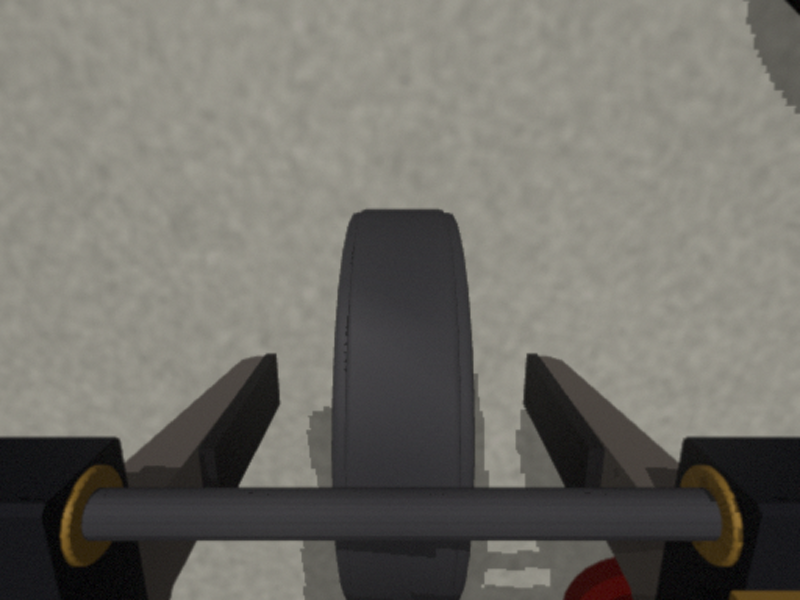

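View pics/s3c.png

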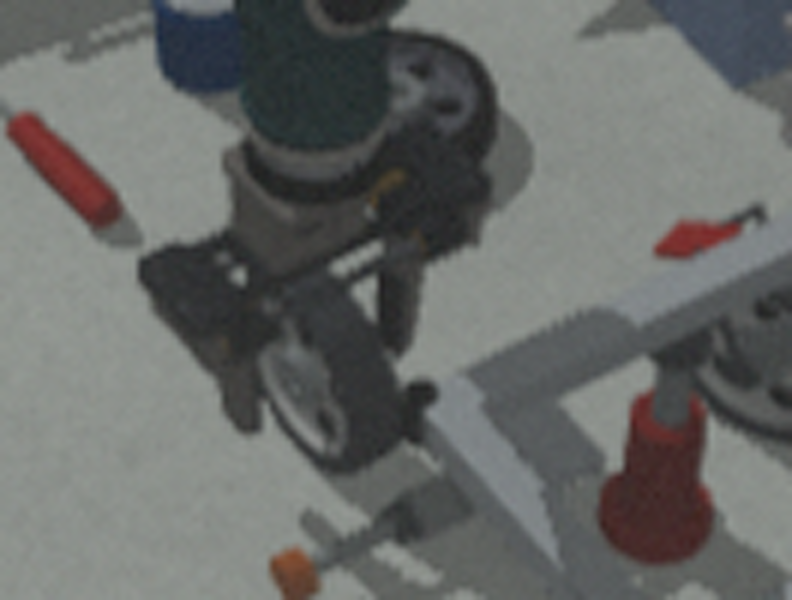

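>>> step_arm(commands=[[[0.3,0,0,0,0],[0.5,0,0,0,0],[0.66,0,0,0,0],[0.66,0,0,0,0],[0.66,0,0,0,0]]], squeeze=3)

```text
time: 4.3
tool_pos: [0.559, 0.0374, 0.0646]
eef_rot: [0.67, 0.742, -0.0, 0.0]
force: [-0.1, 0.3, -0.5]
finger_gap: 0.0437
```

>>> step_arm(commands=[[[0.7,0,0,0,0],[0.7,0,0,0,0],[0.7,0,0,0,0]]])

```text
time: 4.68
tool_pos: [0.5593, 0.0375, 0.0646]
eef_rot: [0.67, 0.742, 0.0, 0.0]
force: [1.6, -0.3, -0.4]
finger_gap: 0.0359
```

>>> step_arm(commands=[[[0.7,0,0,0,0.03],[0.7,0,0,0,0.06],[0.7,0,0,0,0.0844],[0.7,0,0,0,0.0844],[0.7,0.003,-0.008,0,0.0844],[0.7,0.0075,-0.0195,0,0.0844],[0.7,0.0125,-0.0325,0,0.0844],[0.7,0.0175,-0.0455,0,0.0844],[0.7,0.022,-0.0575,0,0.0844],[0.7,0.0255,-0.0665,0,0.0844],[0.7,0.0262,-0.0684,0,0.0844],[0.7,0.0262,-0.0684,0,0.0844]]])

```text
time: 6.18
tool_pos: [0.5721, 0.003, 0.0646]
eef_rot: [0.566, 0.824, -0.0, 0.0]
force: [1.4, -0.2, -1.0]
finger_gap: 0.0358
```

```bash
python3 - <<'E'
from look import *
f,c,s=look("side","s4");print(s['tool_pos'],s['force'],s['finger_gap'],s['time'])
cv2.imwrite("pics/s4c.png",cv2.resize(f[130:230,200:332],(792,600),interpolation=cv2.INTER_CUBIC))
E
```

```text
[0.57214452 0.00304678 0.06455863] [ 1.38657868 -0.22718846 -0.97462029] 0.035827717679628945 6.175
```

View pics/s4c.png

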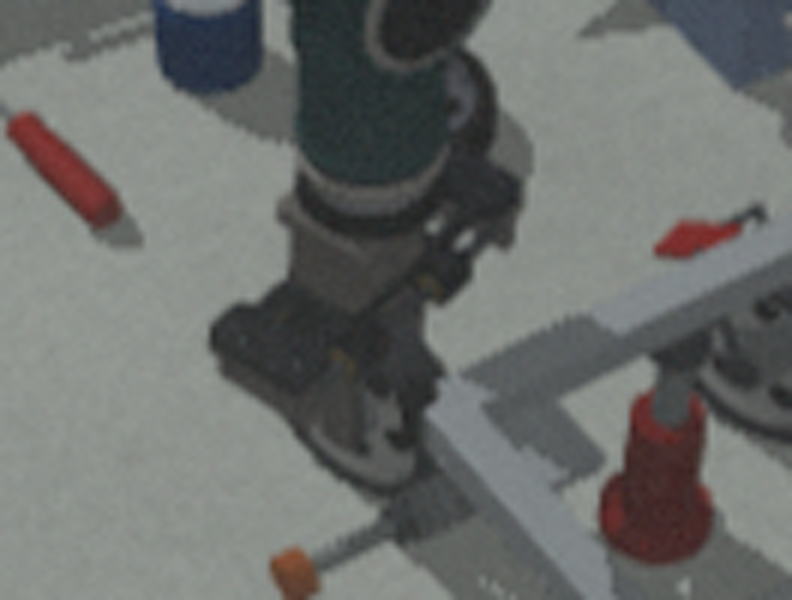

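>>> step_arm(commands=[[[0.7,0,0,0,-0.035],[0.7,0,0,0,-0.07],[0.7,0,0,0,-0.101],[0.7,0,0,0,-0.101],[0.7,0.0005,-0.01,0,-0.101],[0.7,0.001,-0.022,0,-0.101],[0.7,0.002,-0.035,0,-0.101],[0.7,0.0025,-0.048,0,-0.101],[0.7,0.003,-0.058,0,-0.101],[0.7,0.0032,-0.064,0,-0.101],[0.7,0.0032,-0.064,0,-0.101]]])

```text
time: 7.6
tool_pos: [0.5736, -0.0292, 0.0646]
eef_rot: [0.689, 0.724, -0.0, 0.0]
force: [-1.9, -0.2, -1.9]
finger_gap: 0.0363
```

>>> step_arm(commands=[[[0.5,0,0,0,0],[0.2,0,0,0,0],[0,0,0,0,0],[0,0,0,0,0],[0,0,0,0.08,0],[0,0,0,0.18,0],[0,0,0,0.3,0],[0,0,-0.06,0.4,0],[0,0,-0.12,0.45,0],[0,0,-0.12,0.45,0],[0,0,-0.12,0.45,0]]])

```text
time: 8.98
tool_pos: [0.5731, -0.0876, 0.2885]
eef_rot: [0.689, 0.725, -0.0, -0.001]
force: [0.4, 0.9, -0.1]
finger_gap: 0.0918
```

```bash
python3 - <<'E'
from look import *
from wfit import *; from hfit import *; from ov import overlay
f,c,s=look("wrist","w5");print(s['tool_pos'],s['eef_rot'])
p=np.load("p.npy");p,e=fith(f,c,p);print(p,e)
q,e=fitw(f,c,[.5737,-.029,p[2]],78,"pics/wf5.png");print(q,e,loc(p,q))
overlay(f,c,p,"pics/ov5.png",(160,40,360,190))
E
```

```text
[ 0.57312491 -0.08759214  0.28847425] [ 6.88947356e-01  7.24810779e-01 -2.45111535e-04 -9.02317738e-04]
[ 0.57523776 -0.07891932  0.04978739] 68.47222222222221
[ 0.57337909 -0.0241794   0.09546443] 508.5 (array([ 0.86786835, 54.76459344]), np.float64(2.61710187564318))
```

View pics/ov5.png

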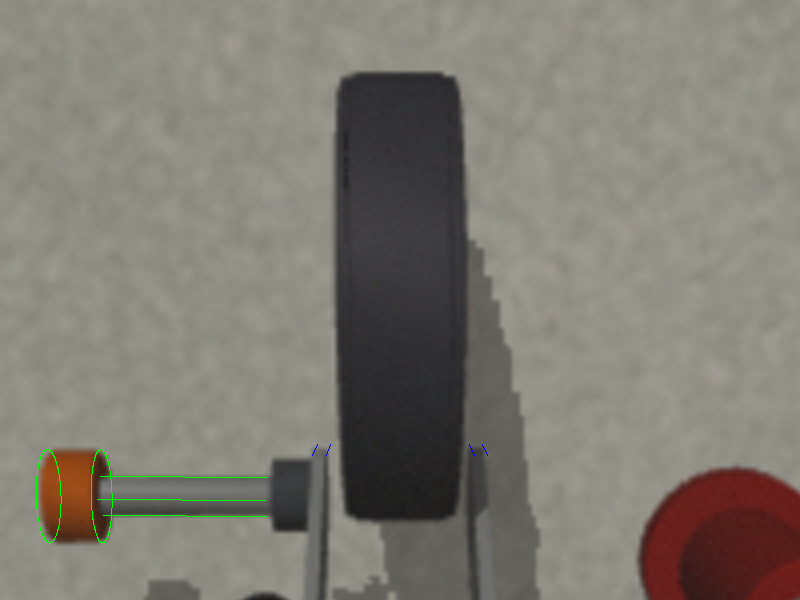

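View pics/wf5.png

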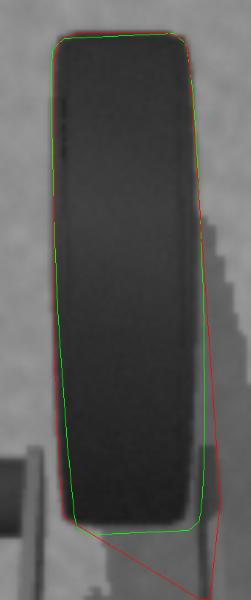

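```bash
python3 - <<'E'
from wfit import *; from hfit import *
f=cv2.imread("pics/w5r.png");c=np.load("w5.npy",allow_pickle=True).item();p=np.array([.57524,-.07892,.04979])
g=cv2.cvtColor(f,cv2.COLOR_BGR2GRAY);print(g[160,240:290:2])
for thr in(60,66,72):
    q,e=fitw(f,c,[.5735,-.026,.05],thr,"pics/wf5.png");print(q,e,loc(p,q))
E
```

```text
[102 114 143  46  34  34  32  31  31  31  34  33  34  33  33  31  33  43
  72  62  65  92  95  98  92]
[ 0.57201535 -0.02376496  0.06665722] 192.44444444444446 (array([-0.47561959, 55.24717248]), np.float64(0.9664207805693483))
[ 0.57187467 -0.02354253  0.06732965] 141.27777777777777 (array([-0.60505415, 55.47632824]), np.float64(1.0049481864719245))
[ 0.57221913 -0.023408    0.06182605] 102.75 (array([-0.25432515, 55.59355346]), np.float64(0.6896148143274311))
```

View pics/wf5.png

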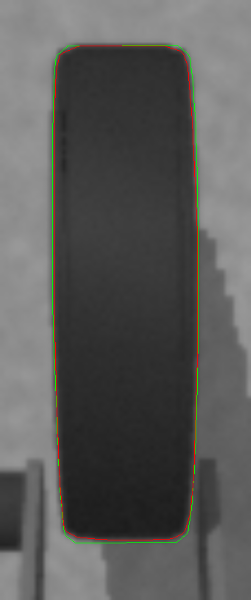

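>>> step_arm(commands=[[[0.5,-0.003,0.1,0,0],[1,-0.007,0.2,0,0],[1,-0.0116,0.319,-0.02,0],[1,-0.0116,0.319,-0.12,0],[1,-0.0116,0.319,-0.22,0],[1,-0.0116,0.319,-0.32,0],[1,-0.0116,0.319,-0.42,0],[1,-0.0116,0.319,-0.48,0],[1,-0.0116,0.319,-0.48,0]]])

```text
time: 10.15
tool_pos: [0.5646, 0.0717, 0.0462]
eef_rot: [0.689, 0.725, -0.003, -0.003]
force: [-0.4, 0.1, 1.2]
finger_gap: 0.0041
```

```bash
python3 - <<'E'
from look import *
f,c,s=look("wrist","w6");print(s['tool_pos'],s['force'],s['finger_gap'],s['time'])
f,c,s=look("side","s6")
cv2.imwrite("pics/s6c.png",cv2.resize(f[130:230,200:332],(792,600),interpolation=cv2.INTER_CUBIC))
E
```

```text
[0.56464744 0.07172606 0.04615504] [-0.40743645  0.05733552  1.23092548] 0.0041128099624546475 10.15
```

View pics/w6.png

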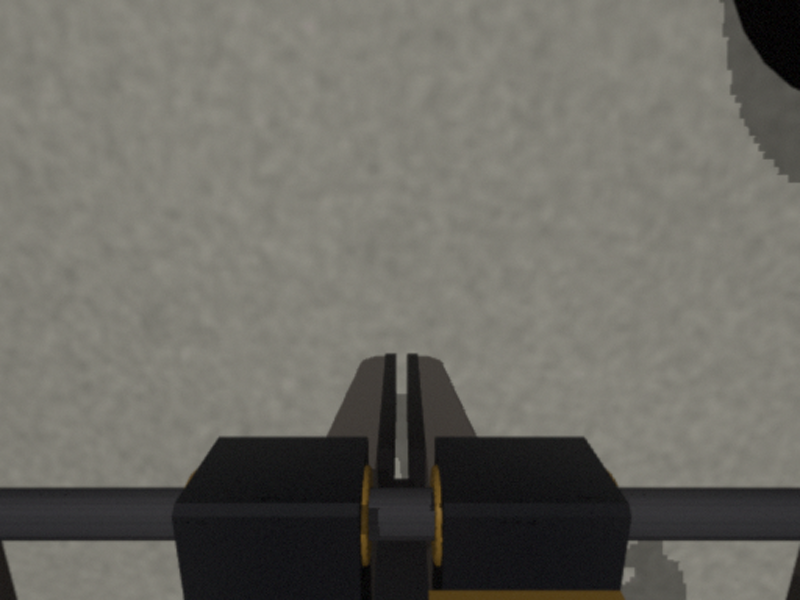

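View pics/s6c.png

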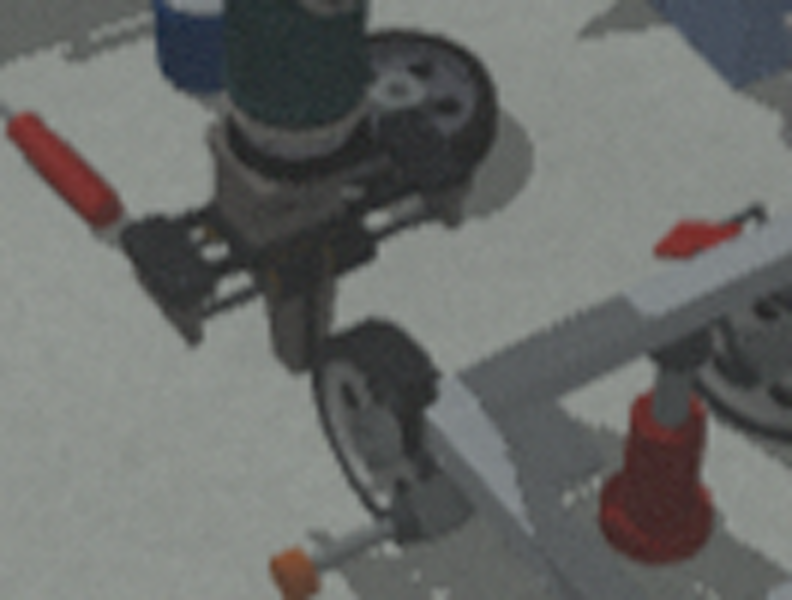

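>>> step_arm(commands=[[[1,0,0,0,0],[1,0,0,0,0]]])

```text
time: 10.5
tool_pos: [0.5687, 0.071, 0.0509]
eef_rot: [0.689, 0.725, 0.001, 0.001]
force: [-0.5, 0.1, -0.7]
finger_gap: 0.0004
```

>>> step_arm(commands=[[[1,0.001,-0.018,0,0],[1,0.0018,-0.036,0,0],[1,0.0022,-0.043,0.003,0],[1,0.0025,-0.05,0.008,0],[1,0.0028,-0.057,0.014,0],[1,0.003,-0.064,0.02,0],[1,0.0035,-0.071,0.026,0],[1,0.004,-0.078,0.032,0],[1,0.0043,-0.085,0.038,0],[1,0.0046,-0.092,0.043,0],[1,0.0048,-0.096,0.046,0],[1,0.0048,-0.096,0.046,0]]])

```text
time: 12.0
tool_pos: [0.5704, 0.0226, 0.0727]
eef_rot: [0.689, 0.724, 0.0, 0.0]
force: [0.2, -0.5, -0.3]
finger_gap: 0.0002
```

```bash
python3 - <<'E'
from look import *
f,c,s=look("side","s7");print(s['tool_pos'],s['force'],s['finger_gap'],s['time'])
cv2.imwrite("pics/s7c.png",cv2.resize(f[130:230,200:332],(792,600),interpolation=cv2.INTER_CUBIC))
E
```

```text
[0.57040115 0.02260778 0.07270816] [ 0.16264909 -0.46953466 -0.34031088] 0.00017804343621428796 12.0
```

View pics/s7c.png

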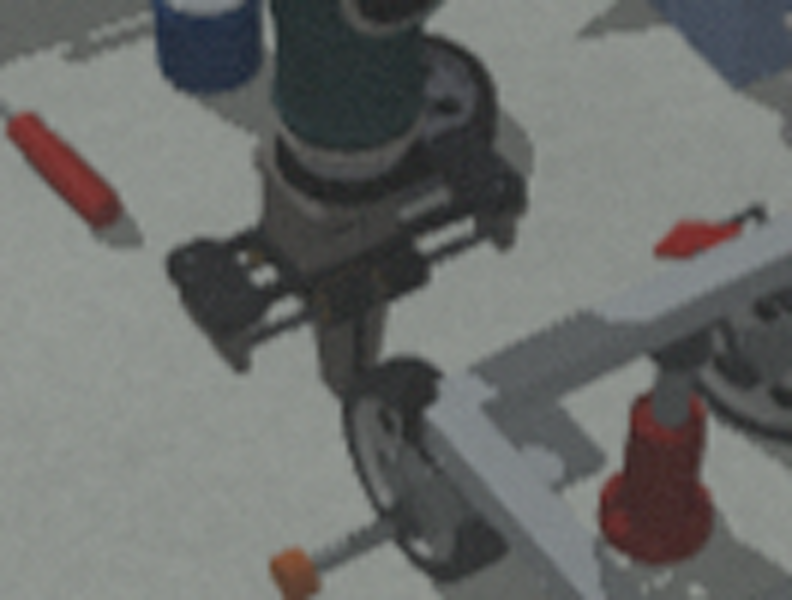

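>>> step_arm(commands=[[[1,0,0.03,0,0],[1,0,0.03,0.08,0],[1,0,0.03,0.2,0],[1,0,0.0,0.32,0],[1,0.003,-0.1,0.434,0],[1,0.007,-0.2,0.434,0],[1,0.007,-0.223,0.434,0],[1,0.007,-0.223,0.434,0],[1,0.007,-0.223,0.434,0]]])

```text
time: 13.18
tool_pos: [0.5737, -0.0861, 0.2888]
eef_rot: [0.688, 0.726, -0.0, -0.001]
force: [-0.9, -0.7, -0.7]
finger_gap: 0.0005
```

```bash
cat > meas.py <<'E'
from look import *
from wfit import *; from hfit import *; from ov import overlay
import sys
n=sys.argv[1]; q0=[float(v) for v in sys.argv[2:5]]; tr=float(sys.argv[5]) if len(sys.argv)>5 else 0
f,c,s=look("wrist",n);print(s['tool_pos'],s['time'])
p=np.load("p.npy");p,e=fith(f,c,p,tr);print(p,e)
for thr in(60,66,72):
    q,e=fitw(f,c,q0,thr,f"pics/{n}f.png");print(q,e,loc(p,q))
overlay(f,c,p,f"pics/{n}o.png",(160,60,360,210),tr=tr)
E
python3 meas.py w8 .574 -.0495 .055
```

```text
[ 0.57368232 -0.08609477  0.28883528] 13.175
[ 0.57558623 -0.07827123  0.04978739] 71.55555555555556
[ 0.57855793 -0.12818885  0.06378963] 332.38888888888886 (array([  0.4837796 , -50.00365683]), np.float64(0.8022693633298932))
[ 0.57569319 -0.08368344  0.06730492] 388.6388888888889 (array([-0.16252342, -5.41083392]), np.float64(1.0036808190450777))
[ 0.57810434 -0.08345628  0.09820253] 481.6111111111111 (array([ 2.25695021, -5.30394476]), np.float64(2.773983219405482))
```

View pics/w8o.png

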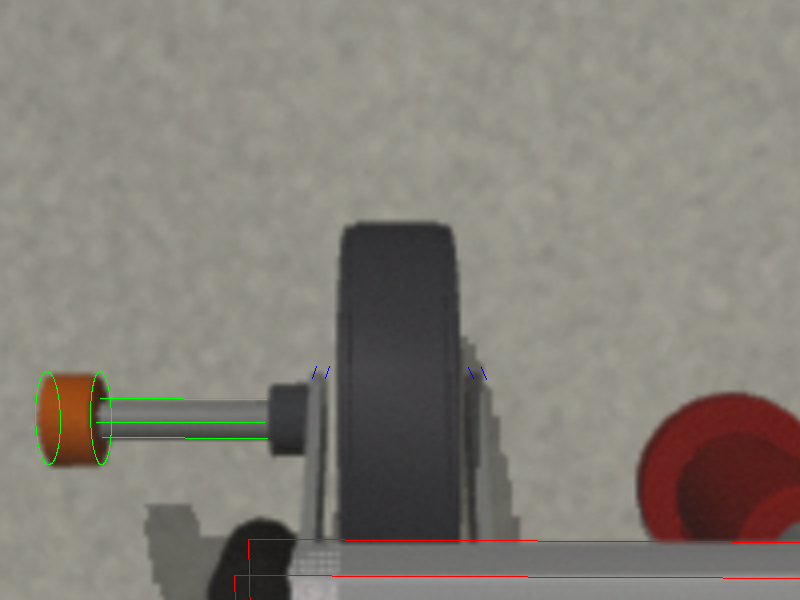

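View pics/w8f.png

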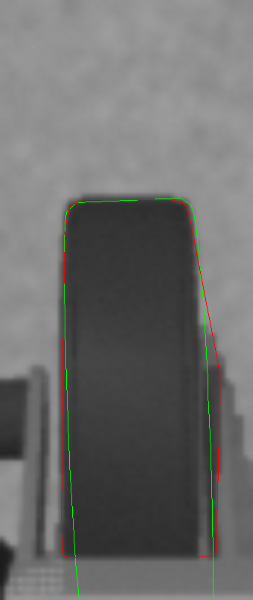

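```bash
cat > rear.py <<'E'
from h import *
from wfit import hull,loc
from scipy.optimize import least_squares
def edges(f):
    """measure rear edge row, and left/right cols at rows below it (subpixel, half level)"""
    g=cv2.cvtColor(f,cv2.COLOR_BGR2GRAY).astype(float)
    return g
def cross(v,lev,i0,step):
    i=i0
    while v[i]<lev: i+=step
    a,b=v[i-step],v[i]; return i-step+step*(lev-a)/(b-a)
def measure(f,c,q0,lev=90):
    g=edges(f);h=hull(c,q0);r0=h[:,1].min();cm=int(round(h[:,0].mean()))
    # start inside
    st=int(r0+12); col=[cross(g[:,u],lev,st,-1) for u in range(cm-6,cm+7)]; top=np.mean(col)
    rows=range(int(top)+6,int(top)+24,2)
    L=[cross(g[r],lev,cm,-1) for r in rows];R=[cross(g[r],lev,cm,1) for r in rows]
    def res(v):
        h=hull(c,v*[.01,.01,.1]);H=np.vstack([h,h[:1]])
        def sec(r):
            xs=[]
            for a,b in zip(H[:-1],H[1:]):
                if (a[1]-r)*(b[1]-r)<0: xs.append(a[0]+(b[0]-a[0])*(r-a[1])/(b[1]-a[1]))
            return min(xs),max(xs)
        s=np.array([sec(r) for r in rows]); return np.r_[3*(h[:,1].min()-top),s[:,0]-L,s[:,1]-R]
    r=least_squares(res,np.array(q0)/[.01,.01,.1],diff_step=1e-3); return r.x*[.01,.01,.1],np.abs(r.fun).max(),top
E
python3 - <<'E'
from rear import *
for n,q0 in(("w5",[.572,-.0236,.06]),("w8",[.574,-.0495,.05])):
    f=cv2.imread(f"pics/{n}r.png");c=np.load(f"{n}.npy",allow_pickle=True).item()
    q,e,t=measure(f,c,q0);print(n,q,e,t,loc({'w5':[.57524,-.07892,.0498],'w8':[.57559,-.07827,.0498]}[n],q))
E
```

```text
w5 [ 0.57225561 -0.02342489  0.06741921] 0.39364362444194967 57.635403267406936 (array([-0.21817586, 55.57487372]), np.float64(1.0095061799821066))rear.py:11: RuntimeWarning: divide by zero encountered in scalar divide
  a,b=v[i-step],v[i]; return i-step+step*(lev-a)/(b-a)
Traceback (most recent call last):
  File "rear.py", line 16, in measure
    rows=range(int(top)+6,int(top)+24,2)
               ~~~^^^^^
OverflowError: cannot convert float infinity to integer
```

```bash
python3 - <<'E'
from rear import *
n="w8";f=cv2.imread(f"pics/{n}r.png");c=np.load(f"{n}.npy",allow_pickle=True).item()
print(hull(c,[.574,-.0495,.05])[:,1].min(), c['world_from_camera'][:3,3])
for y in(-.06,-.065):
  q,e,t=measure(f,c,[.5745,y,.05]);print(n,q,e,t,loc([.57559,-.07827,.0498],q))
E
```

```text
84.68326 [ 0.56899378 -0.00902267  0.44165181]rear.py:11: RuntimeWarning: divide by zero encountered in scalar divide
  a,b=v[i-step],v[i]; return i-step+step*(lev-a)/(b-a)
Traceback (most recent call last):
  File "rear.py", line 16, in measure
    rows=range(int(top)+6,int(top)+24,2)
               ~~~^^^^^
OverflowError: cannot convert float infinity to integer
```

```bash
python3 - <<'E'
from rear import *
n="w8";f=cv2.imread(f"pics/{n}r.png");c=np.load(f"{n}.npy",allow_pickle=True).item()
for y in(-.07,-.073):
  q,e,t=measure(f,c,[.5745,y,.05]);print(n,q,e,t,loc([.57559,-.07827,.0498],q))
E
```

```text
w8 [ 0.57502859 -0.08305509  0.04944832] 0.4455141813858745 115.28860298530743 (array([-0.79891583, -4.7512126 ]), np.float64(-0.02015005289939404))
w8 [ 0.57615361 -0.08316735  0.07249991] 0.4454585056678866 115.28860298530743 (array([ 0.31912171, -4.91933774]), np.float64(1.300609175692603))
```

>>> step_arm(commands=[[[1,0,0.05,0,0],[1,0,0.1,0,0],[1,0,0.1,0,0],[1,0,0.1,0,0],[1,0,0.1,0,0]]])

```text
time: 13.85
tool_pos: [0.5738, -0.0398, 0.2895]
eef_rot: [0.69, 0.724, -0.0, 0.0]
force: [0.1, -0.6, 0.0]
finger_gap: 0.0002
```

```bash
cat > m2.py <<'E'
from look import *
from rear import *; from hfit import *; from ov import overlay
import sys
n=sys.argv[1];q0=[float(v) for v in sys.argv[2:5]]; tr=float(sys.argv[5]) if len(sys.argv)>5 else 0
f,c,s=look("wrist",n);print(s['tool_pos'],s['time'])
p=np.load("p.npy");p,e=fith(f,c,p,tr);print(p,e)
q,e,t=measure(f,c,q0);print(q,e,t,loc(p,q))
h=hull(c,q);x0,y0,x1,y1=140,60,360,225
overlay(f,c,p,f"pics/{n}o.png",(x0,y0,x1,y1),S=3,tr=tr)
im=cv2.imread(f"pics/{n}o.png");cv2.polylines(im,[((h+.5)*3-.5-[x0*3,y0*3]).astype(int).reshape(-1,1,2)],True,(0,255,255),1);cv2.imwrite(f"pics/{n}o.png",im)
E
python3 m2.py w9 .5755 -.083 .05
```

```text
[ 0.57375623 -0.03983922  0.28948855] 13.85
[ 0.5757528  -0.07891819  0.04978739] 68.97222222222221
[ 0.57916142 -0.09662529  0.11151246] 0.5616547957710623 164.46245962543233 (array([  2.52316892, -17.85479179]), np.float64(3.536585938183311))
```

View pics/w9o.png

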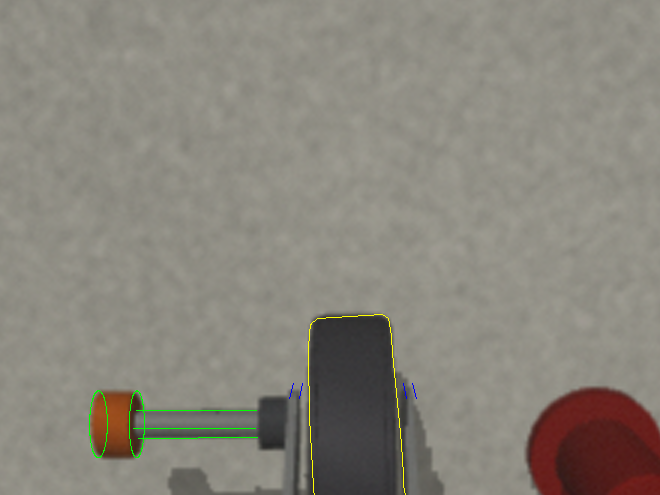

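```bash
python3 - <<'E'
from rear import *
c=np.load("c1.npy",allow_pickle=True).item();p=[.5757,-.0789,.0498]
for u,v in((433,432),(460,412),(480,455),(550,478)): print(loc(p,list(onz(c,u/1.5625,v/1.5625,0.005)[:2])+[0])[0])
f=cv2.imread("pics/w1r.png");cv2.imwrite("pics/w1d.png",cv2.resize(f[180:330,220:420],(800,600)))
f=ctrl.grab_frame("wrist");s=ctrl.calibration("wrist")
f=np.ascontiguousarray(f[:,:,::-1]);q,e,t=measure(f,s,[.577,-.097,.06]);print(q,e,t,loc(p,q),ctrl.read_state()['time'])
E
```

```text
[   5.94431621 -194.67594108]
[  32.50893032 -174.42491307]
[  51.43143118 -222.3589837 ]
[ 121.20624937 -251.95671062]
[ 0.57913884 -0.09700526  0.10933166] 0.5639217601103041 164.92534202150915 (array([  2.53330813, -18.25399344]), np.float64(3.41091285065768)) 13.95
```

View pics/w1d.png

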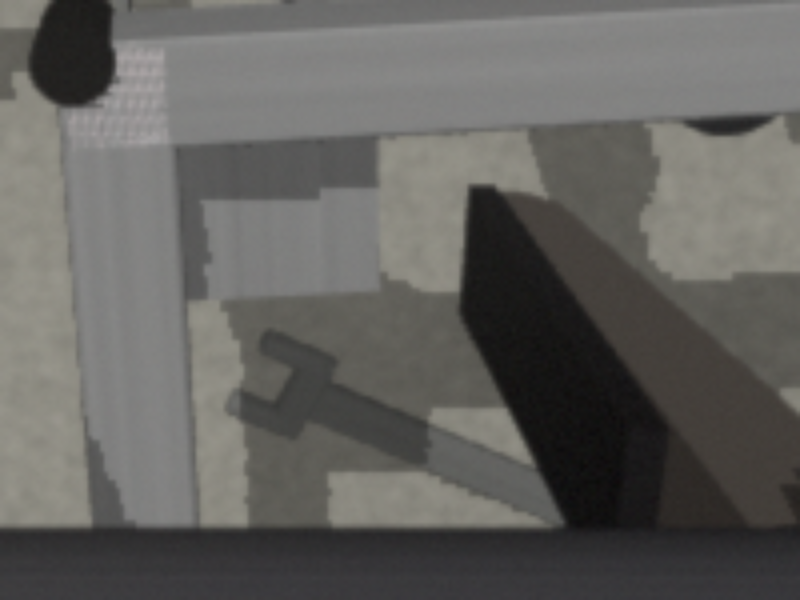

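>>> step_arm(commands=[[[0.3,0,-0.006,-0.02,0],[0.3,0,-0.006,-0.1,0],[0.3,0,-0.006,-0.18,0],[0.3,0,-0.006,-0.26,0],[0.3,0,-0.006,-0.35,0],[0.3,0,-0.006,-0.41,0],[0.3,0,-0.006,-0.426,0],[0.3,0,-0.006,-0.426,0],[0.3,0,-0.006,-0.426,0]]])

```text
time: 15.08
tool_pos: [0.5748, -0.0419, 0.0779]
eef_rot: [0.689, 0.724, 0.001, 0.001]
force: [-0.6, 0.5, 0.5]
finger_gap: 0.0639
```

```bash
python3 - <<'E'
from look import *
f,c,s=look("wrist","w10");print(s['tool_pos'],s['force'],s['finger_gap'],s['time'])
f,c,s=look("side","s10")
cv2.imwrite("pics/s10c.png",cv2.resize(f[130:230,200:332],(792,600),interpolation=cv2.INTER_CUBIC))
E
```

```text
[ 0.57479147 -0.04189936  0.07791508] [-0.58530206  0.46031614  0.53428082] 0.06392687992436845 15.075
```

View pics/w10.png

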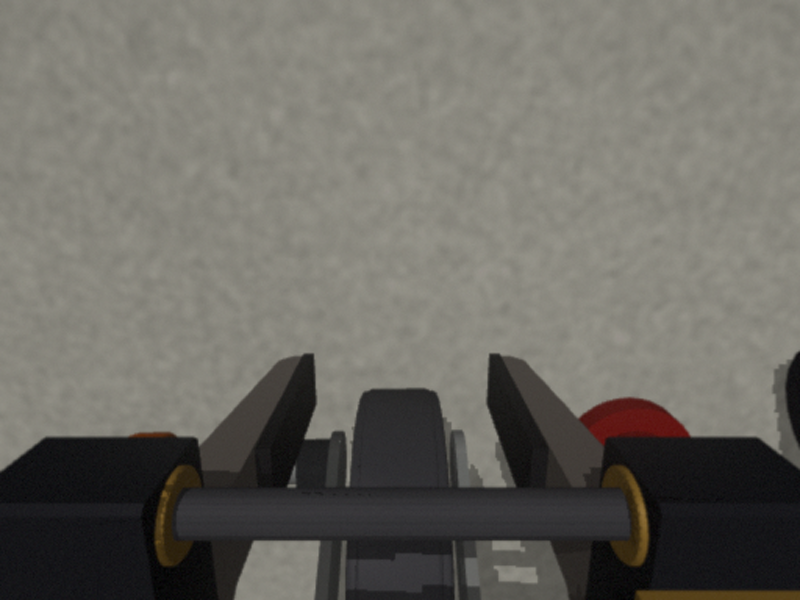

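View pics/s10c.png

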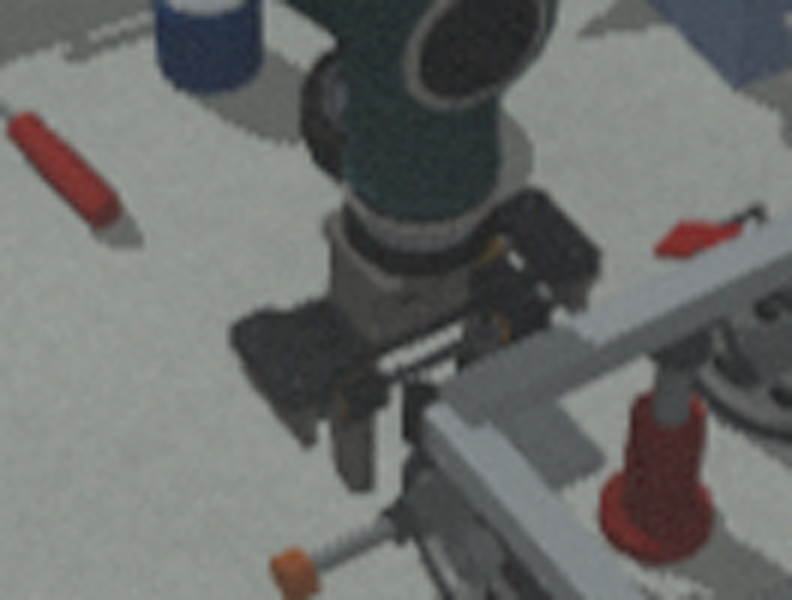

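```bash
python3 - <<'E'
from rear import *
p=[.5757,-.0789,.0498]
for n in("w10",):
    f=cv2.imread(f"pics/{n}r.png");c=np.load(f"{n}.npy",allow_pickle=True).item()
    g=cv2.cvtColor(f,cv2.COLOR_BGR2GRAY).astype(float)
    tops=[cross(g[:,u],90,262,-1) for u in range(250,264)];t=np.mean(tops)
    for y in np.arange(-.115,-.090,.003): print(round(y,3),hull(c,[.5775,y,.05])[:,1].min().round(2),t.round(2), loc(p,[.5775,y,.05])[0][1].round(1))
from look import *
f,c,s=look("wrist","w11");g=cv2.cvtColor(f,cv2.COLOR_BGR2GRAY).astype(float);print(np.mean([cross(g[:,u],90,262,-1) for u in range(250,264)]),s['time'],s['tool_pos'])
E
```

```text
-0.115 249.95 248.27 -36.1
-0.112 245.84 248.27 -33.1
-0.109 241.69 248.27 -30.2
-0.106 237.52 248.27 -27.2
-0.103 233.31 248.27 -24.2
-0.1 229.01 248.27 -21.2
-0.097 224.66 248.27 -18.2
-0.094 220.28 248.27 -15.2
-0.091 215.87 248.27 -12.2
250.00232473724677 15.175 [ 0.5747279  -0.04181969  0.07794192]
```

>>> step_arm(commands=[[[0.3,0,0,0.1,0],[0.6,0,0,0.2,0],[1,0,0,0.3,0],[1,0,-0.1,0.42,0],[1,0,-0.2,0.44,0],[1,0.04,-0.3,0.44,0],[1,0.04,-0.32,0.44,0],[1,0.04,-0.32,0.44,0]]])

```text
time: 16.23
tool_pos: [0.5934, -0.2018, 0.2965]
eef_rot: [0.69, 0.724, 0.0, -0.0]
force: [-0.2, -0.0, -0.6]
finger_gap: 0.0004
```

```bash
python3 - <<'E'
from look import *
f,c,s=look("wrist","w12");print(s['tool_pos'],s['time'])
E
```

```text
[ 0.59336738 -0.20181043  0.29654502] 16.225
```

View pics/w12.png

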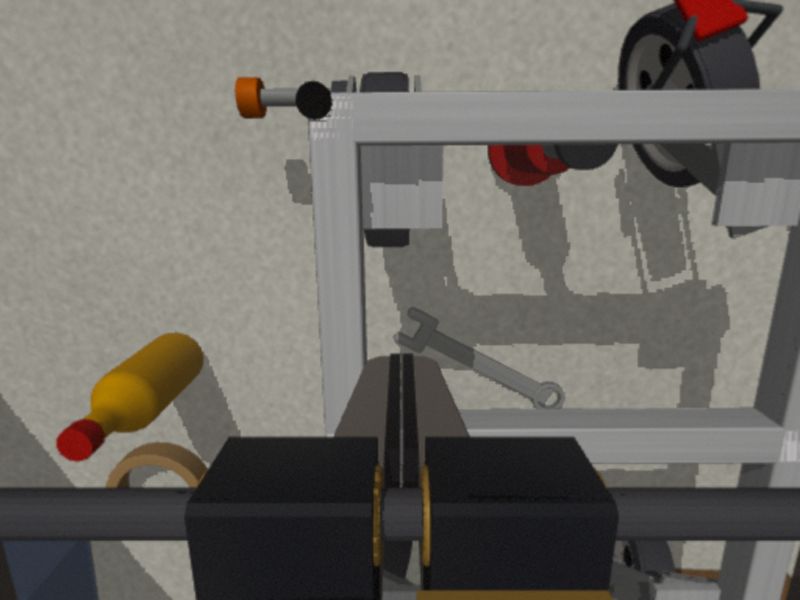

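```bash
python3 - <<'E'
from look import *
from rear import *; from hfit import fith
c=np.load("w12.npy",allow_pickle=True).item();f=cv2.imread("pics/w12r.png")
p,e=fith(f,c,np.array([.5757,-.0789,.0498]));print(p,e)
for y in np.arange(-.13,-.10,.005):
    h=hull(c,[.5775,y,.05]);print(y.round(3),"top",h[:,1].min()*1.5625,"bot",h[:,1].max()*1.5625,loc(p,[.5775,y,.05])[0])
f,c,s=look("wrist","w13")
cv2.imwrite("pics/w13c.png",cv2.resize(f[30:180,190:390],(800,600),interpolation=cv2.INTER_CUBIC))
cv2.imwrite("pics/w12c.png",cv2.resize(cv2.imread("pics/w12r.png")[30:180,190:390],(800,600),interpolation=cv2.INTER_CUBIC))
E
```

```text
[ 0.57605266 -0.07909857  0.0498    ] 74.80555555555556
-0.13 top 78.93367 bot 253.4762 [ -1.08829928 -50.91037087]
-0.125 top 71.149864 bot 246.9922 [ -0.83940219 -45.91656969]
-0.12 top 63.303627 bot 240.50264 [ -0.5905051 -40.9227685]
-0.115 top 55.37477 bot 233.98108 [ -0.341608   -35.92896732]
-0.11 top 47.331676 bot 227.4122 [ -0.09271091 -30.93516614]
-0.105 top 39.222633 bot 220.79547 [  0.15618618 -25.94136496]
```

View pics/w13c.png

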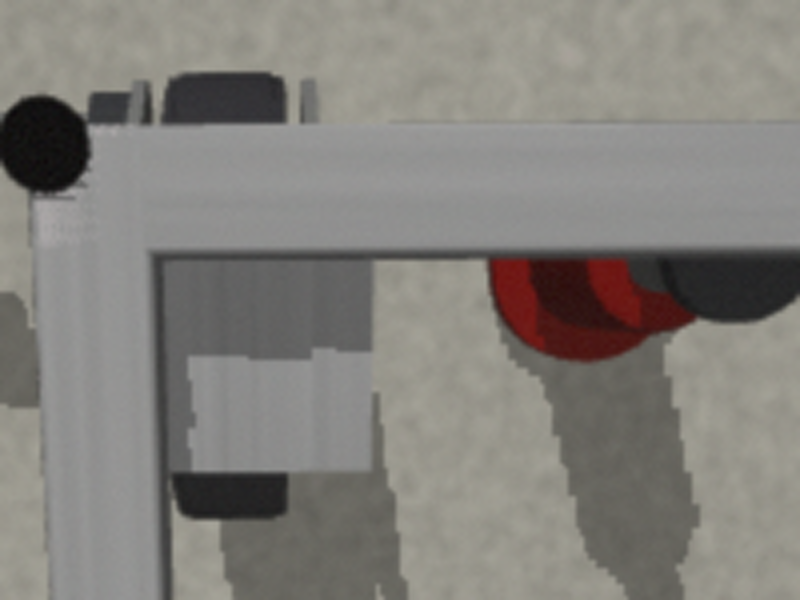

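View pics/w12c.png

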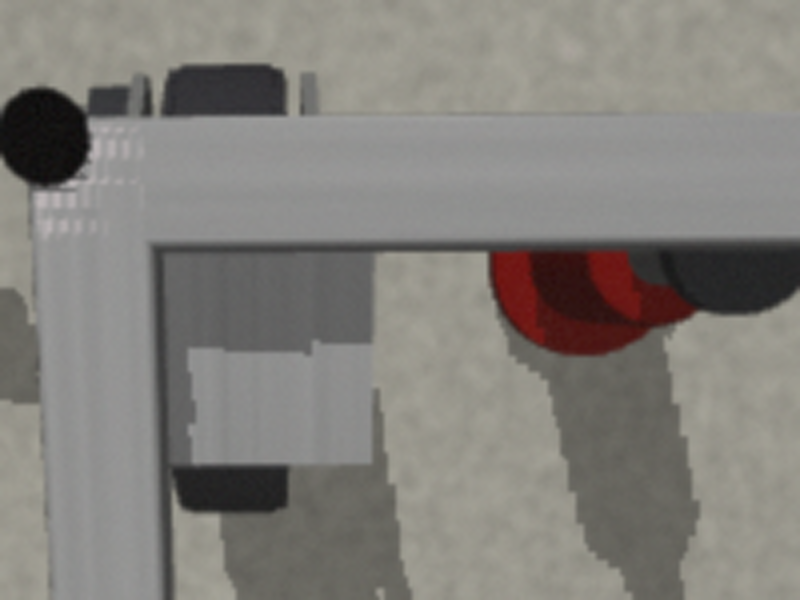

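>>> step_arm(commands=[[[1,0.007,-0.003,-0.08,0],[1,0.007,-0.003,-0.18,0],[1,0.007,-0.003,-0.27,0],[1,0.007,-0.003,-0.33,0],[1,0.007,-0.003,-0.354,0],[1,0.007,-0.003,-0.358,0],[1,0.007,-0.003,-0.358,0]]])

```text
time: 17.2
tool_pos: [0.5983, -0.203, 0.119]
eef_rot: [0.689, 0.725, 0.001, 0.001]
force: [-0.8, -0.6, 0.8]
finger_gap: 0.0004
```

```bash
python3 - <<'E'
from look import *
f,c,s=look("wrist","w14");print(s['tool_pos'],s['force'],s['time'])
E
```

```text
[ 0.59825618 -0.2030407   0.11896055] [-0.84971223 -0.59152446  0.80278226] 17.2
```

View pics/w14.png

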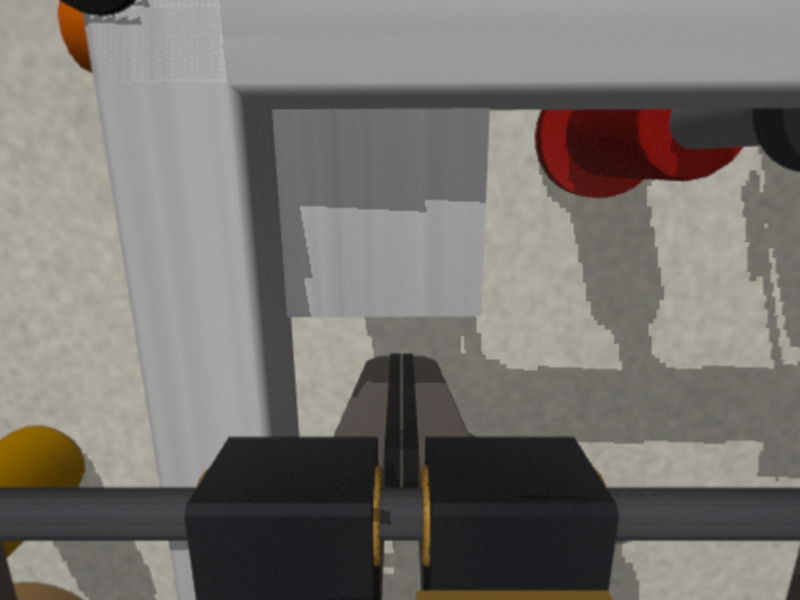

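```bash
python3 - <<'E'
from look import *
f,c,s=look("side","s15")
cv2.imwrite("pics/s15c.png",cv2.resize(f[130:280,200:400],(800,600),interpolation=cv2.INTER_CUBIC))
f,c,s=look("scene","sc15");print(s['time'])
cv2.imwrite("pics/sc15c.png",cv2.resize(f[130:280,160:360],(800,600),interpolation=cv2.INTER_CUBIC))
E
```

```text
17.3
```

View pics/s15c.png

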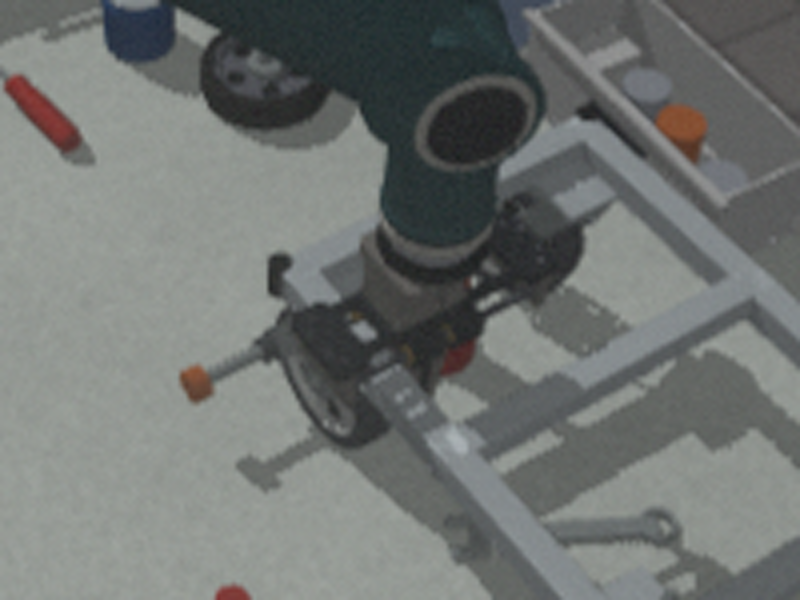

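View pics/sc15c.png

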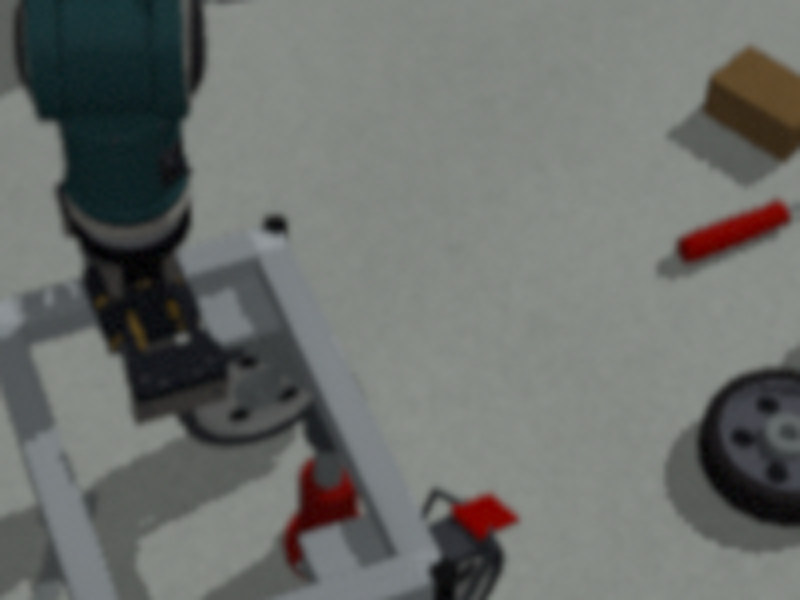

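```bash
python3 - <<'E'
from rear import *
from fit import world
c=np.load("w14.npy",allow_pickle=True).item();p=np.array([.576,-.079,.0498])
for yl in(-.03,-.046,-.06):
    w=world(p,[[0,yl,0]])[0];h=hull(c,[w[0],w[1],.0498])*1.5625;print(yl,h.min(0),h.max(0))
for z in(.136,.145,.154): print(proj(c,world(p,[[-.0255,-.073,z],[.0255,-.073,z]]))*1.5625)
print(c['world_from_camera'][:3,3])
E
```

```text
-0.03 [287.2545   -83.951614] [408.58792 274.9526 ]
-0.046 [290.74463  -26.931751] [408.33112 313.35776]
-0.06 [293.6167   19.51049] [408.1165  346.29337]
[[254.08086012 258.31589286]
 [438.05913024 258.55481481]]
[[244.27364778 264.73491985]
 [440.62607321 264.98327136]]
[[233.0511062  272.07985278]
 [443.56284363 272.33773958]]
[ 0.59321839 -0.12569023  0.27165509]
```

```bash
python3 - <<'E'
from rear import *
a=np.load("w14.npy",allow_pickle=True).item();b=np.load("w12.npy",allow_pickle=True).item();p=np.array([.576,-.079,.0498])
k=1.5625
for (u1,v1),(u2,v2) in ((((485),316),(442,228)),((490,108),(443,146))):
    P=tri((a,u1/k,v1/k),(b,u2/k,v2/k));print(P,loc(p,[P[0],P[1],0])[0])
# finger tip front edge vs wheel
E
```

```text
[ 0.6146024  -0.15920538  0.16101543] [ 34.56196406 -82.0275458 ]
[ 0.61138388 -0.11403271  0.16222024] [ 33.59610625 -36.7506625 ]
```

>>> step_arm(commands=[[[1,-0.0005,0.01,-0.007,0],[1,-0.001,0.02,-0.007,0],[1,-0.0012,0.026,-0.007,0],[1,-0.0015,0.031,-0.004,0],[1,-0.002,0.0395,0.0005,0],[1,-0.0024,0.048,0.005,0],[1,-0.0028,0.055,0.009,0],[1,-0.0028,0.055,0.02,0],[1,-0.0015,0.03,0.12,0],[1,0,0,0.24,0],[1,0,0,0.34,0]]])

```text
time: 18.73
tool_pos: [0.597, -0.205, 0.2901]
eef_rot: [0.69, 0.724, -0.0, 0.001]
force: [1.0, 0.3, 0.3]
finger_gap: 0.0007
```

```bash
python3 - <<'E'
from look import *
f,c,s=look("wrist","w16");print(s['tool_pos'],s['time'])
E
```

```text
[ 0.59704068 -0.20499904  0.29012728] 18.725
```

View pics/w16.png

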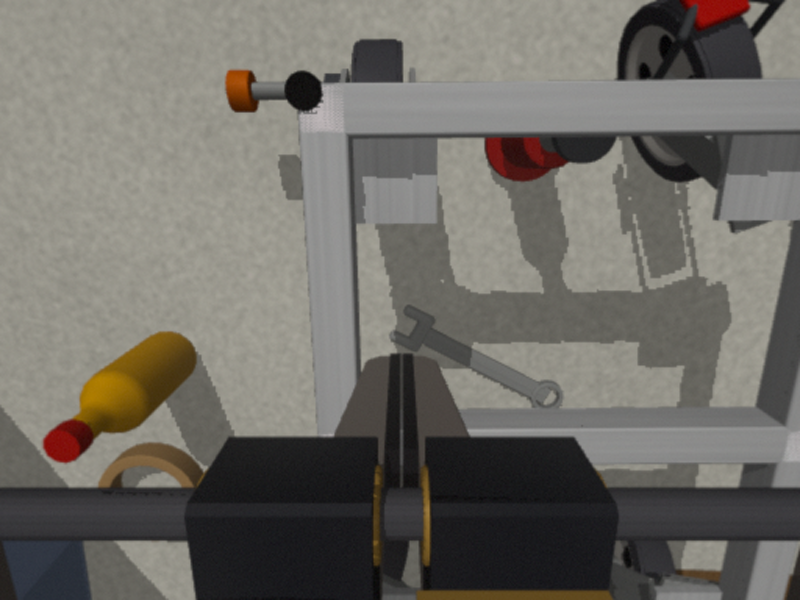

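```bash
python3 - <<'E'
from look import *
from rear import *; from hfit import fith
p=np.array([.5757,-.0789,.0498])
def go(f,c,s):
    g=cv2.cvtColor(f,cv2.COLOR_BGR2GRAY).astype(float);t=np.mean([cross(g[:,u],90,40,-1) for u in range(236,250)])
    P,e=fith(f,c,p)
    ys=np.arange(-.12,-.05,.002);r=[hull(c,[.577,y,.0498])[:,1].min() for y in ys];y=np.interp(t,r[::-1] if r[0]>r[-1] else r,ys[::-1] if r[0]>r[-1] else ys)
    print(s['time'],t,P,loc(P,[.577,y,.05])[0][1])
go(cv2.imread("pics/w16r.png"),np.load("w16.npy",allow_pickle=True).item(),dict(time=18.7))
f,c,s=look("wrist","w17");go(f,c,s)
f,c,s=look("wrist","w18");go(f,c,s)
E
```

```text
18.7 24.759359308550128 [ 0.57605631 -0.07892461  0.0498    ] -30.947514400692377
18.775 24.60012933734678 [ 0.57582673 -0.07874351  0.0498    ] -30.398157486503724
18.825 23.78843088883151 [ 0.57612461 -0.07931578  0.0498    ] -29.05002012332121
```

>>> step_arm(commands=[[[1,-0.012,0.1,0,0],[1,-0.025,0.2,0,0],[1,-0.04,0.32,0,0],[1,-0.0498,0.397,-0.04,0],[1,-0.0498,0.397,-0.14,0],[1,-0.0498,0.397,-0.24,0],[1,-0.0498,0.397,-0.34,0],[1,-0.0498,0.397,-0.43,0],[1,-0.0498,0.397,-0.46,0],[1,-0.0498,0.397,-0.46,0],[1,-0.0498,0.397,-0.46,0]]])

```text
time: 20.25
tool_pos: [0.5736, -0.0047, 0.0591]
eef_rot: [0.689, 0.725, 0.001, 0.001]
force: [0.9, 0.3, 0.2]
finger_gap: 0.0004
```

```bash
python3 - <<'E'
from look import *
f,c,s=look("wrist","w19");print(s['tool_pos'],s['time'],s['force'])
E
```

```text
[ 0.57356481 -0.00467885  0.05913718] 20.25 [0.90062143 0.26393295 0.16573323]
```

View pics/w19.png

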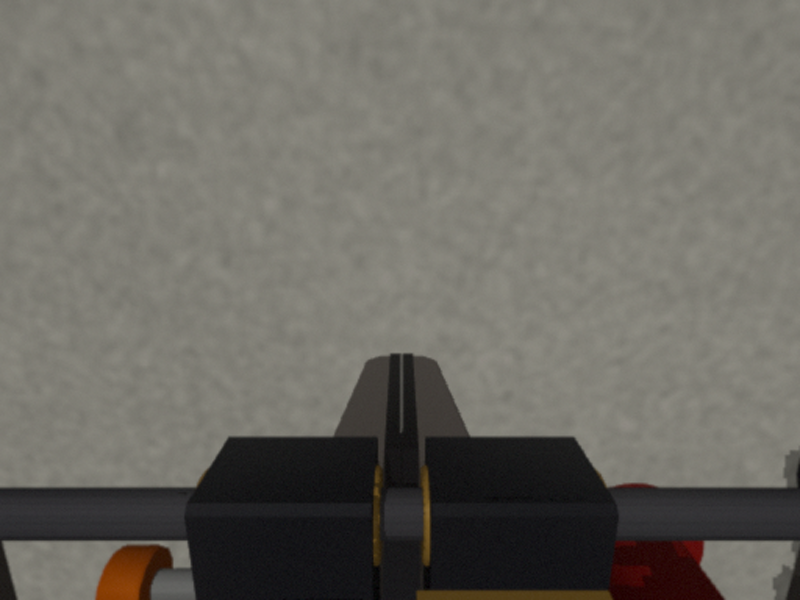

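>>> step_arm(commands=[[[1,-0.002,-0.001,0,0],[1,-0.003,-0.002,0,0],[1,-0.003,-0.003,0,0],[1,-0.003,-0.003,0,0],[1,-0.003,-0.003,0,0],[1,-0.003,-0.003,0,0],[1,-0.003,-0.003,0,0],[1,-0.003,-0.003,0,0],[1,-0.003,-0.003,0,0],[1,-0.003,-0.003,0,0]]])

```text
time: 21.55
tool_pos: [0.5709, -0.0062, 0.0576]
eef_rot: [0.689, 0.725, 0.0, 0.0]
force: [0.7, 0.9, 0.3]
finger_gap: 0.0004
```

```bash
python3 - <<'E'
from look import *
f,c,s=look("side","s20");print(s['tool_pos'],s['time'],s['force'])
cv2.imwrite("pics/s20c.png",cv2.resize(f[150:250,230:362],(792,600),interpolation=cv2.INTER_CUBIC))
E
```

```text
[ 0.5709064  -0.00622399  0.05759181] 21.55 [0.68794325 0.92007624 0.28907724]
```

View pics/s20c.png

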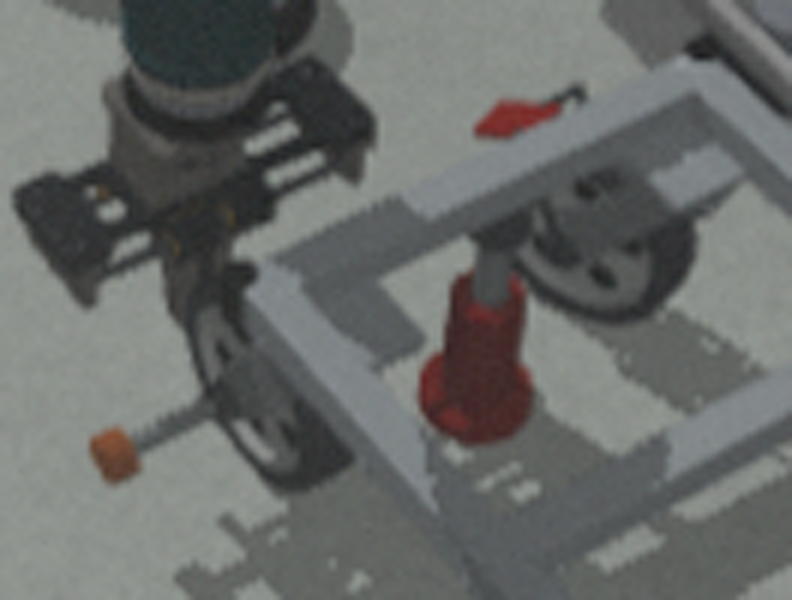

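>>> step_arm(commands=[[[1,0,0.02,0,0],[1,0,0.04,0.06,0],[1,0,0.04,0.18,0],[1,0,0.04,0.3,0],[1,0.003,-0.04,0.42,0],[1,0.006,-0.12,0.464,0],[1,0.006,-0.164,0.464,0],[1,0.006,-0.164,0.464,0],[1,0.006,-0.164,0.464,0],[1,0.006,-0.164,0.464,0]]])

```text
time: 22.85
tool_pos: [0.5738, -0.0863, 0.289]
eef_rot: [0.688, 0.725, -0.0, -0.001]
force: [-0.7, 0.2, 0.6]
finger_gap: 0.0001
```

```bash
python3 m2.py w21 .5757 -.079 .05; python3 m2.py w22 .5757 -.079 .05
```

```text
[ 0.57384744 -0.08628286  0.28902593] 22.85
[ 0.57588644 -0.07895915  0.04978739] 70.25
[ 0.5748051  -0.07877563  0.04956726] 0.4737967354910779 111.21815532906768 (array([-1.07087059,  0.23710228]), np.float64(-0.01261260686783951))
[ 0.57387514 -0.08656313  0.28908479] 22.9
[ 0.57556428 -0.07889326  0.04978739] 72.69444444444444
[ 0.57465436 -0.07881418  0.0468719 ] 0.3950688288762194 110.90579363333447 (array([-0.9048477 ,  0.12426585]), np.float64(-0.16704493249278995))
```

View pics/w22o.png

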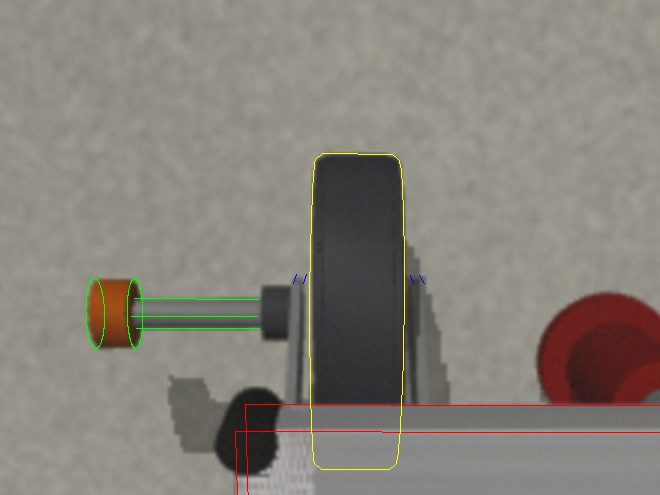

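```bash
python3 - <<'E'
from rear import *
p=np.array([.5757,-.0789,.0498])
a=np.load("w22.npy",allow_pickle=True).item();b=np.load("w12.npy",allow_pickle=True).item();d=np.load("w16.npy",allow_pickle=True).item();c1=np.load("c1.npy",allow_pickle=True).item()
k=1.5625
for o in (tri((a,222,207.3),(b,314/k,100/k)),tri((a,222,207.3),(d,303.5/k,91/k)),tri((b,314/k,100/k),(d,303.5/k,91/k),(a,222,207.3))):
    print(o,loc(p,[o[0],o[1],0])[0])
f=317
for nm,c,u,v,r in(("a",a,222,207.3,10.3),("b",b,201,64,17.5/k)):
    o,dd=ray(c,u,v);t=(.188-o[2])/dd[2];P=o+t*dd;zc=(P-o)@c['world_from_camera'][:3,2];print(nm,P,r*zc/f*1000,loc(p,[P[0],P[1],0])[0])
E
```

```text
[ 0.54362366 -0.09614652  0.18149318] [-32.8950928  -15.62839508]
[ 0.54353942 -0.09626142  0.18119103] [-32.98495264 -15.73895701]
[ 0.54356611 -0.09620768  0.18133758] [-32.95561309 -15.68661848]
a [ 0.54428063 -0.09397484  0.188     ] 8.673543825639461 [-32.13083329 -13.49211504]
b [ 0.5447352  -0.09683883  0.188     ] 8.593791029344729 [-31.81939317 -16.37517585]
```

```bash
python3 - <<'E'
from rear import *
p=np.array([.5757,-.0789,.0498]);k=1.5625
d=np.load("w16.npy",allow_pickle=True).item();s0=ctrl.calibration("side")
# bottle cap in w16 (68,440), z~.155 ; side0 zoomed crop base approx
for z in(.15,.16): w=onz(d,68/k,440/k,z);print("cap",w,loc(p,[w[0],w[1],0])[0])
w=onz(s0,130+268/2,90+385/2,.15);print("cap side",w,loc(p,[w[0],w[1],0])[0])
w=onz(s0,130+310/2,90+540/2,.025);print("tape side",w,loc(p,[w[0],w[1],0])[0])
E
```

```text
cap [ 0.38002278 -0.31565405  0.15      ] [-207.22010065 -226.71983641]
cap [ 0.38727724 -0.30922976  0.16      ] [-199.65484314 -220.66462904]
cap side [ 0.39718751 -0.32405823  0.15      ] [-190.49501576 -235.96804807]
tape side [ 0.36855736 -0.48648875  0.025     ] [-227.17536319 -396.77199441]
```

>>> step_arm(commands=[[[1,-0.08,0.003,0,0.05],[1,-0.18,0.006,0,0.1],[1,-0.279,0.013,0,0.15],[1,-0.279,0.013,-0.05,0.211],[1,-0.279,0.013,-0.16,0.211],[1,-0.279,0.013,-0.27,0.211],[1,-0.279,0.013,-0.37,0.211],[1,-0.279,0.013,-0.43,0.211],[1,-0.279,0.013,-0.442,0.211],[1,-0.279,0.013,-0.442,0.211],[1,-0.279,0.013,-0.442,0.211]]])

```text
time: 24.32
tool_pos: [0.4355, -0.0818, 0.0699]
eef_rot: [0.416, 0.909, 0.0, 0.001]
force: [0.3, 0.9, 0.5]
finger_gap: 0.0004
```

```bash
python3 - <<'E'
from look import *
f,c,s=look("side","s23");print(s['tool_pos'],s['eef_rot'],s['time'],s['force'])
cv2.imwrite("pics/s23c.png",cv2.resize(f[150:250,200:332],(792,600),interpolation=cv2.INTER_CUBIC))
f,c,s=look("wrist","w23");f,c,s=look("scene","sc23")
cv2.imwrite("pics/sc23c.png",cv2.resize(f[120:220,150:282],(792,600),interpolation=cv2.INTER_CUBIC))
E
```

```text
[ 0.43551109 -0.08180853  0.06986404] [4.15915697e-01 9.09402191e-01 3.67756516e-04 1.28535230e-03] 24.325 [0.27528852 0.87218649 0.5434949 ]
```

View pics/s23c.png

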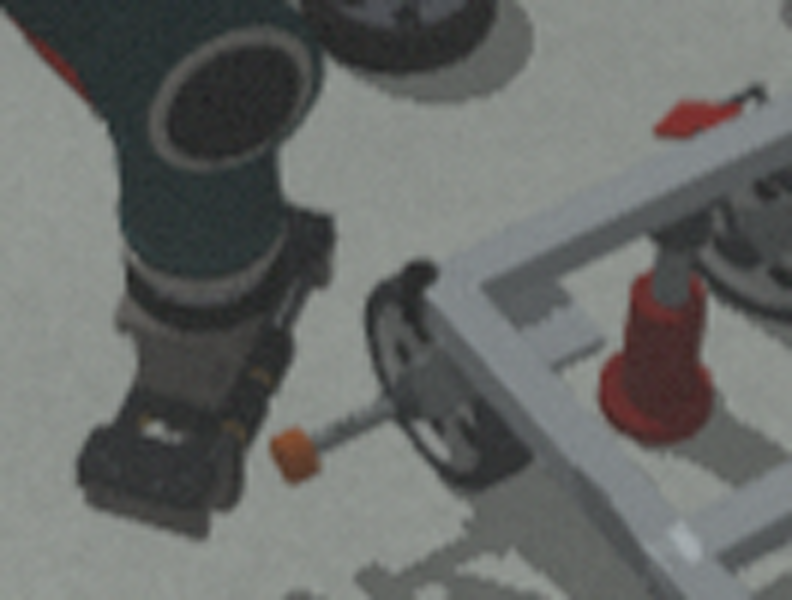

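View pics/sc23c.png

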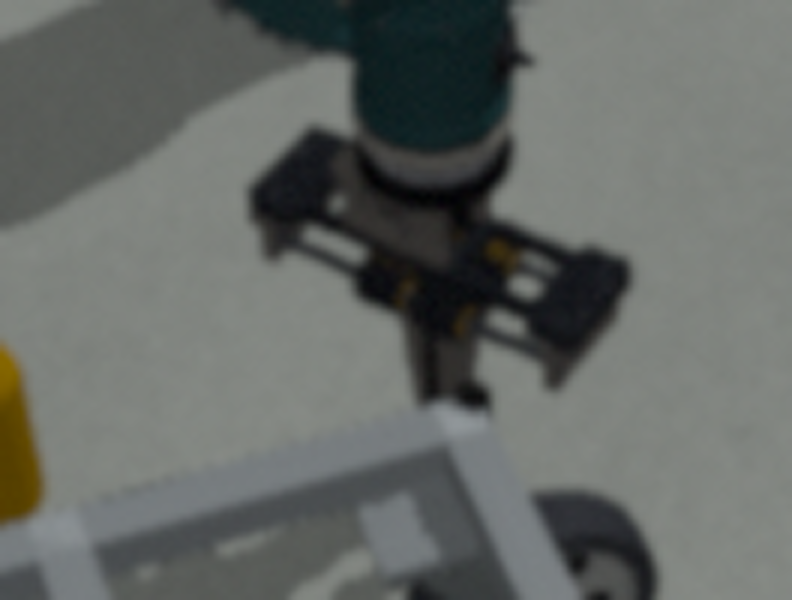

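View pics/w23.png

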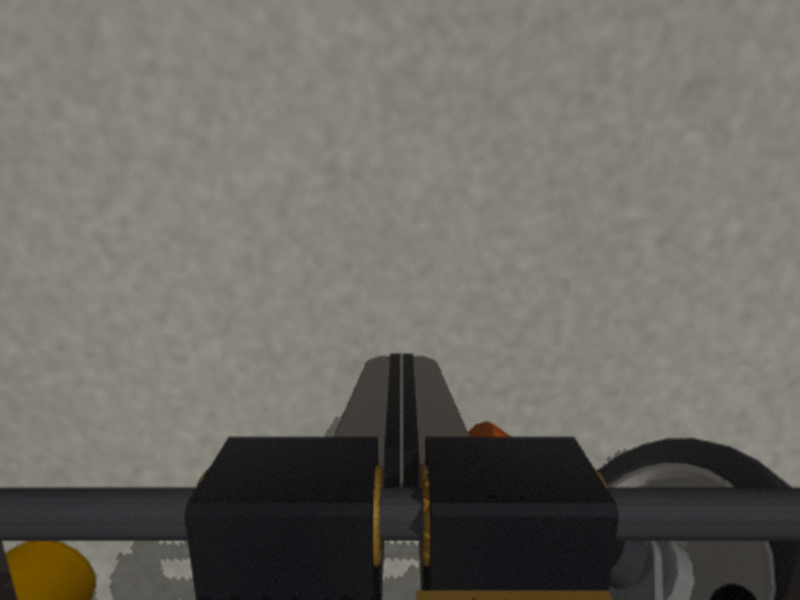

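>>> step_arm(commands=[[[1,0.006,0.001,0,0],[1,0.012,0.002,0,0],[1,0.018,0.002,0,0],[1,0.024,0.003,0,0],[1,0.03,0.003,0,0],[1,0.035,0.003,0,0],[1,0.04,0.004,0,0]]])

```text
time: 25.35
tool_pos: [0.4537, -0.08, 0.0684]
eef_rot: [0.416, 0.909, -0.0, -0.001]
force: [-3.4, -1.3, 0.8]
finger_gap: 0.0003
```

>>> step_arm(commands=[[[1,0.004,0.0005,0,0],[1,0.008,0.001,0,0],[1,0.012,0.001,0,0],[1,0.016,0.001,0,0]]])

```text
time: 25.85
tool_pos: [0.4622, -0.0794, 0.0685]
eef_rot: [0.416, 0.909, -0.0, -0.0]
force: [-2.4, -2.6, -0.2]
finger_gap: 0.001
```

>>> step_arm(commands=[[[1,0.005,0,0,0],[1,0.01,0.0005,0,0],[1,0.015,0.001,0,0],[1,0.02,0.001,0,0],[1,0.025,0.0015,0,0],[1,0.03,0.0015,0,0],[1,0.035,0.002,0,0],[1,0.04,0.002,0,0]]])

```text
time: 26.85
tool_pos: [0.4825, -0.0781, 0.0686]
eef_rot: [0.416, 0.909, 0.0, -0.0]
force: [-3.9, -1.6, -0.6]
finger_gap: 0.0006
```

```bash
python3 - <<'E'
from look import *
f,c,s=look("side","s24");print(s['tool_pos'],s['time'],s['force'])
cv2.imwrite("pics/s24c.png",cv2.resize(f[160:240,225:330],(788,600),interpolation=cv2.INTER_CUBIC))
E
```

```text
[ 0.48254212 -0.07813993  0.0685751 ] 26.85 [-3.949863   -1.61508961 -0.593948  ]
```

View pics/s24c.png

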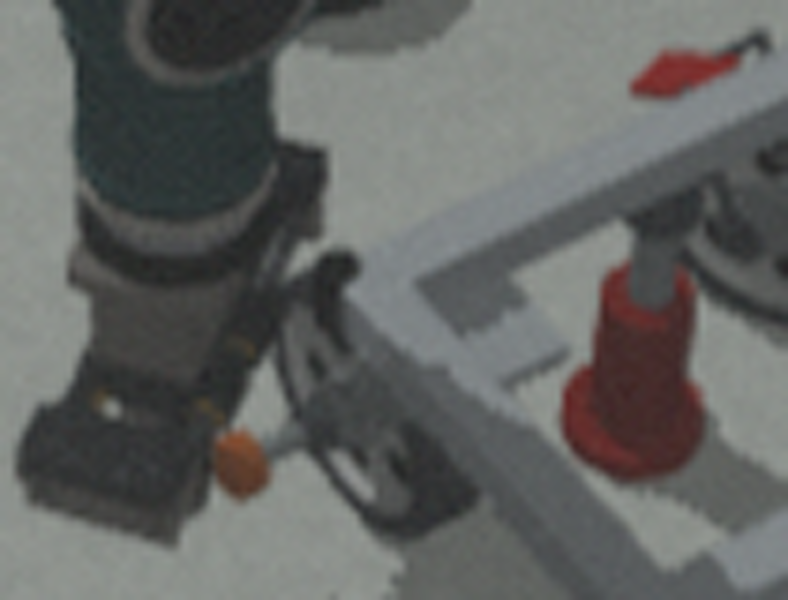

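>>> step_arm(commands=[[[1,0.005,0.001,0,0],[1,0.01,0.002,0,0],[1,0.014,0.003,0,0],[1,0.018,0.004,0,0],[1,0.022,0.005,0,0],[1,0.025,0.005,0,0]]])

```text
time: 27.65
tool_pos: [0.4951, -0.0756, 0.0686]
eef_rot: [0.416, 0.909, 0.0, 0.0]
force: [-3.6, -1.5, -0.5]
finger_gap: 0.0007
```

```bash
python3 - <<'E'
from look import *
f,c,s=look("side","s25");print(s['tool_pos'],s['time'],s['force'])
cv2.imwrite("pics/s25c.png",cv2.resize(f[160:240,225:330],(788,600),interpolation=cv2.INTER_CUBIC))
f,c,s=look("scene","sc25")
cv2.imwrite("pics/sc25c.png",cv2.resize(f[140:220,160:265],(788,600),interpolation=cv2.INTER_CUBIC))
E
```

```text
[ 0.49509373 -0.07559735  0.06862172] 27.65 [-3.58760186 -1.49627787 -0.49565262]
```

View pics/s25c.png

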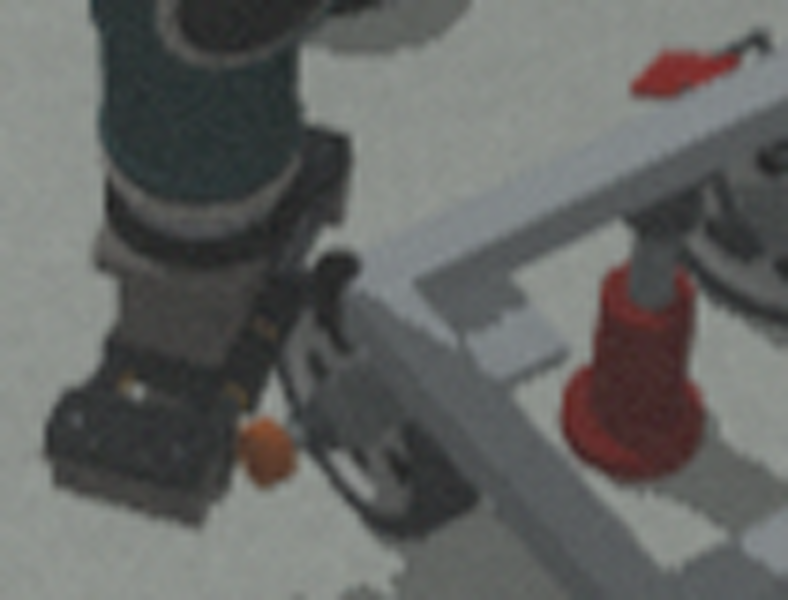

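View pics/sc25c.png

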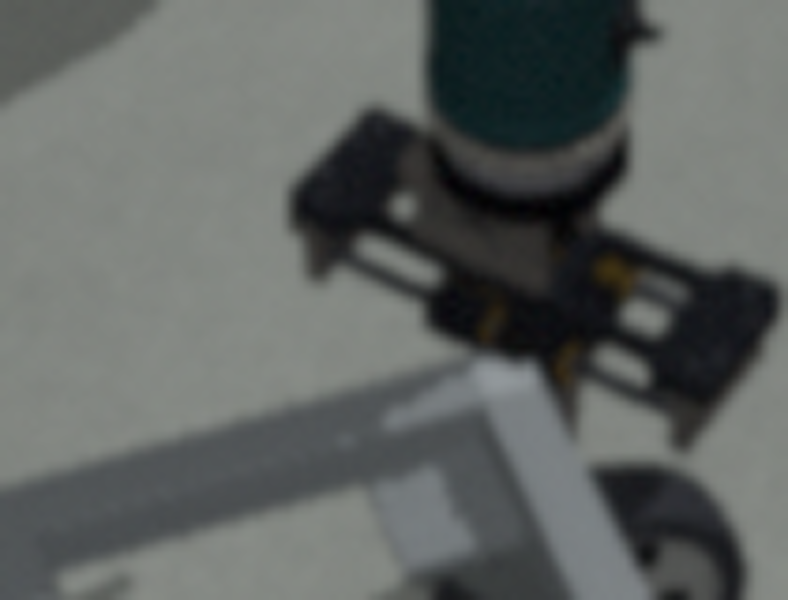

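>>> step_arm(commands=[[[1,0.003,0.0005,0,0],[1,0.006,0.001,0,0],[1,0.008,0.0015,0,0]]])

```text
time: 28.12
tool_pos: [0.499, -0.075, 0.0686]
eef_rot: [0.416, 0.909, -0.0, 0.0]
force: [-2.4, -2.0, 1.2]
finger_gap: 0.0008
```

>>> step_arm(commands=[[[1,0.002,0.0005,0,0],[1,0.004,0.0005,0,0],[1,0.004,0.0005,0,0]]])

```text
time: 28.5
tool_pos: [0.5011, -0.0746, 0.0686]
eef_rot: [0.416, 0.909, 0.0, 0.0]
force: [-1.6, -2.9, -0.7]
finger_gap: 0.0005
```

>>> step_arm(commands=[[[1,0.002,0,0,0],[1,0.002,0,0,0],[1,0.002,0,0,0]]])

```text
time: 28.88
tool_pos: [0.502, -0.0747, 0.0686]
eef_rot: [0.416, 0.909, 0.0, 0.0]
force: [-2.5, -1.6, 0.1]
finger_gap: 0.0007
```

>>> step_arm(commands=[[[1,0.002,0,0,0],[1,0.002,0,0,0],[1,0.002,0,0,0]]])

```text
time: 29.25
tool_pos: [0.503, -0.0747, 0.0686]
eef_rot: [0.416, 0.909, 0.0, 0.0]
force: [-2.5, -1.8, 0.5]
finger_gap: 0.0004
```

>>> step_arm(commands=[[[1,0.002,0,0,0],[1,0.002,0,0,0],[1,0.002,0,0,0]]])

```text
time: 29.62
tool_pos: [0.504, -0.0746, 0.0686]
eef_rot: [0.416, 0.909, 0.0, 0.0]
force: [-2.8, -1.6, -0.0]
finger_gap: 0.0006
```

```bash
python3 - <<'E'
from look import *
f,c,s=look("side","s26");print(s['tool_pos'],s['time'],s['force'])
cv2.imwrite("pics/s26c.png",cv2.resize(f[160:240,225:330],(788,600),interpolation=cv2.INTER_CUBIC))
E
```

```text
[ 0.50397932 -0.07463777  0.06859884] 29.625 [-2.79229446 -1.62618725 -0.04185693]
```

View pics/s26c.png

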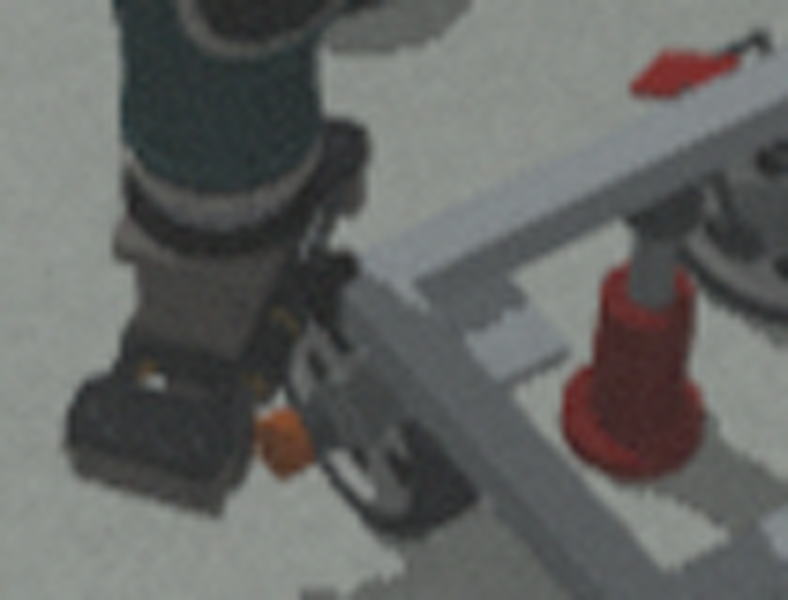

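>>> step_arm(commands=[[[1,0.002,0.0005,0,0],[1,0.003,0.001,0,0],[1,0.003,0.001,0,0]]])

```text
time: 30.05
tool_pos: [0.5051, -0.0745, 0.0685]
eef_rot: [0.416, 0.909, -0.0, -0.0]
force: [-3.3, -1.8, 1.0]
finger_gap: 0.0002
```

>>> step_arm(commands=[[[1,0.002,0.0005,0,0],[1,0.002,0.0005,0,0],[1,0.002,0.0005,0,0]]])

```text
time: 30.42
tool_pos: [0.5053, -0.0745, 0.0684]
eef_rot: [0.416, 0.909, -0.001, -0.001]
force: [-5.4, -2.2, 2.3]
finger_gap: 0.0008
```

>>> step_arm(commands=[[[1,0.002,0,0,0],[1,0.003,0,0,0],[1,0.003,0,0,0]]])

```text
time: 30.8
tool_pos: [0.5054, -0.0745, 0.0683]
eef_rot: [0.416, 0.909, -0.001, -0.002]
force: [-9.6, -1.9, 6.5]
finger_gap: 0.0006
```

```bash
python3 - <<'E'
from look import *
s=ctrl.read_state();print(s['force'],s['ft_torque'],s['tool_pos'])
f,c,s=look("side","s27")
cv2.imwrite("pics/s27c.png",cv2.resize(f[170:230,235:314],(790,600),interpolation=cv2.INTER_CUBIC))
E
```

```text
[-9.61723665 -1.93833327  6.50446812] [-0.53782204  2.01548937  0.02790706] [ 0.50543727 -0.07450854  0.06829301]
```

View pics/s27c.png

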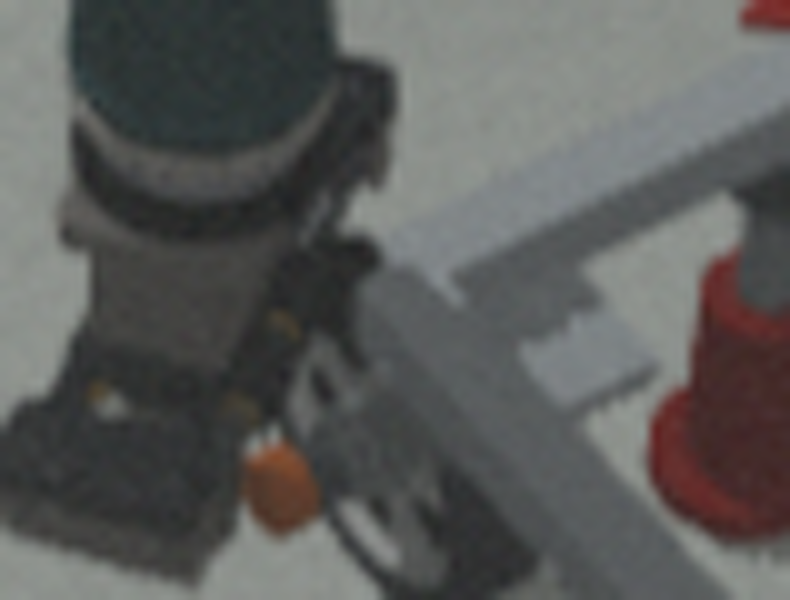

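>>> step_arm(commands=[[[1,-0.02,0,0,0],[1,-0.08,0,0,0],[1,-0.08,0,0.1,0],[1,-0.08,0,0.22,-0.03],[1,-0.04,0,0.34,-0.08],[1,0.04,-0.01,0.44,-0.13],[1,0.136,-0.028,0.44,-0.18],[1,0.136,-0.028,0.44,-0.211],[1,0.136,-0.028,0.44,-0.211],[1,0.136,-0.028,0.44,-0.211],[1,0.136,-0.028,0.44,-0.211]]])

```text
time: 32.22
tool_pos: [0.5758, -0.0878, 0.2889]
eef_rot: [0.689, 0.725, 0.0, 0.0]
force: [-0.5, -1.1, -0.6]
finger_gap: 0.0005
```

```bash
cat > m3.py <<'E'
from look import *
from rear import *; from hfit import *; from ov import overlay
import sys
f,c,s=look("wrist",sys.argv[1]);print(s['tool_pos'],s['time'])
p=np.array([.5757,-.0789,.0498])
for tr in(.047,.050,.053): print(tr,fith(f,c,p,tr))
q,e,t=measure(f,c,[.5757,-.079,.05]);print(q,e,t,loc(p,q))
overlay(f,c,p,f"pics/{sys.argv[1]}o.png",(170,90,335,215),S=4,tr=.053)
E
python3 m3.py w28
```

```text
[ 0.57577112 -0.08781868  0.28887253] 32.225
0.047 (array([ 0.57984754, -0.07840315,  0.0498    ]), np.float64(58.166666666666664))
0.05 (array([ 0.57744125, -0.07790187,  0.0498    ]), np.float64(58.69444444444445))
0.053 (array([ 0.57364658, -0.07871172,  0.0498    ]), np.float64(58.583333333333336))
[ 0.57592388 -0.07884109  0.07311754] 0.45849182128907273 109.51262071813214 (array([0.22653114, 0.04769076]), np.float64(1.3359968712049222))
```

View pics/w28o.png

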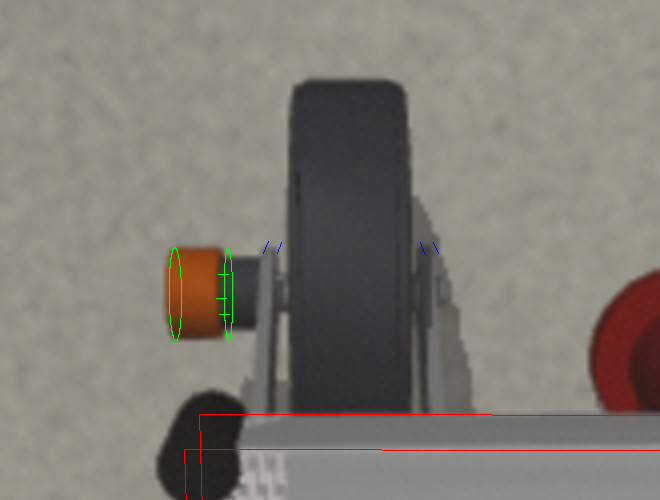

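```bash
python3 - <<'E'
import cv2
f=cv2.imread("pics/w28r.png");cv2.imwrite("pics/w28z.png",cv2.resize(f[140:185,205:265],(800,600),interpolation=cv2.INTER_NEAREST))
f=cv2.imread("pics/w22r.png");print(f.shape)
E
```

```text
(384, 512, 3)
```

View pics/w28z.png

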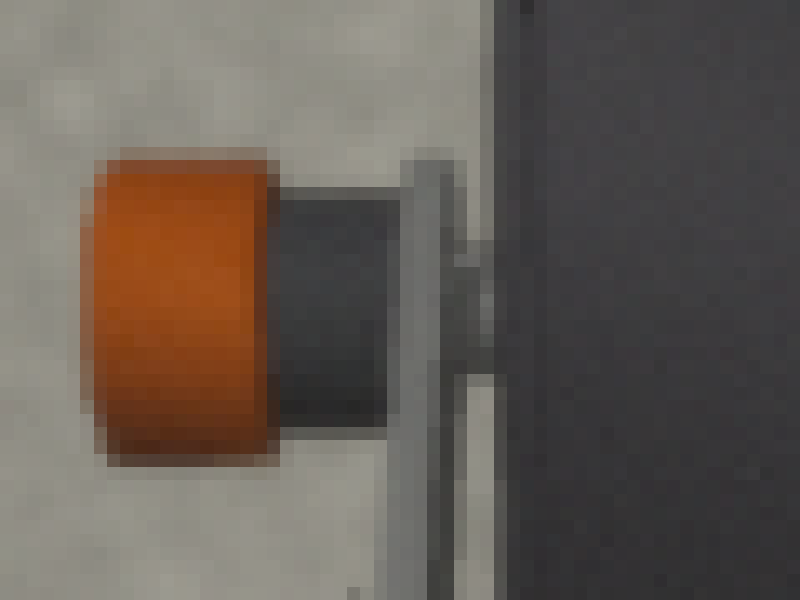

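```bash
python3 - <<'E'
from plant import ctrl
s=ctrl.read_state();print(s['time'],s['force'],abs(s['joint_vel']).max());print(ctrl.finish_job())
E
```

```text
32.275 [-0.52402525 -0.18359652 -0.72311336] 0.0031776800525752254
the job is handed in; nothing more can be done
None
```

The wheel is in the fork with the axle pushed home, and I handed the job in at 32.3 s. The interface gave no verdict.

**Rolling in:** I gripped the wheel lightly by its hub (3 N), steered and rolled it toward the fork, then let go. I pushed it on from behind with closed fingers.

**What went wrong:** That push was too fast. The wheel coasted about 46 mm past the axle line, passing through it on the way. I nudged it back from the far side and it rolled up against the closed fingers, which I had set as a stop. It then measured about 0.2 mm from the axle line along the roll and about 1 mm sideways, with less than 0.2° of yaw.

**Axle:** I pushed the head with a finger corner, off-centre to keep the gripper clear of the frame corner. The force stayed around 3–5 N until a hard stop at about 10 N.

**Last checks:**
- **Wheel:** its centre is within about 0.3 mm of the fork's axle centre, with yaw at most about 1.3°.
- **Head:** it sits against its bush with no visible gap.
- **Robot:** it is at rest and clear of everything.
- **Other things:** I saw no sign of anything else having moved, though I did not measure this.

**Disagreement:** my camera model put the head about 1–2 mm short of fully home, and the tool position about 3 mm beyond it. I went by the hard stop and the close-up picture.

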